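# Open the suction filter box and hang up its baskets

## Task

Open the white suction filter box: turn each of the four captive thumbscrews on its turquoise cover anticlockwise to its stop, then lift the cover off by its handle and lay it flat, right way up, in the middle of the green mat. Then take every filter basket out of the box by its tab and hang it upright by its bail in a hook of the drip rack, one basket to a hook. Leave the bowls, the bottle and the instrument cup where they stand.

Things in the scene. Friction and masses are not known exactly. Their poses are not given: they have to be found in the camera images.
- cover_handle (a point): Centre of the white bar handle (84 mm along y, 12 wide, 12 deep, 28 clear below it) on the turquoise cover plate, 34 mm above the plate's top. Plate 156 mm (x) by 256 (y) by 4, about 0.47 kg with its 4 screws, whose latches reach 14 mm below it: laid flat it lies on these. Axes of the cover, z up; while it is on the box they are also the box's.
- screw1 (a joint): Angle (rad) of captive thumbscrew 1 in the cover: 0 to 0.3 tight at the start, grows as it is turned anticlockwise seen from above, end stop at 1.6 (fully loose). Stays where it is left (friction 0.06 Nm). Until all four are past about 1.1, latches underneath hold the cover on the box.
- screw1_grip (a point): Thumbscrew 1, on its axis, at cover x -40, y +85 mm. Head: a black upright wing 34 mm long, 10 thick, its top 31 mm above the plate, white line on top; this point lies 22 mm above the plate's top, 9 below the wing's top. x along the wing (along the cover's x at joint 0), z up the axis.
- screw2 (a joint): Angle (rad) of captive thumbscrew 2 in the cover: 0 to 0.3 tight at the start, grows as it is turned anticlockwise seen from above, end stop at 1.6 (fully loose). Stays where it is left (friction 0.06 Nm). Until all four are past about 1.1, latches underneath hold the cover on the box.
- screw2_grip (a point): Thumbscrew 2, on its axis, at cover x +40, y +85 mm. Head: a black upright wing 34 mm long, 10 thick, its top 31 mm above the plate, white line on top; this point lies 22 mm above the plate's top, 9 below the wing's top. x along the wing (along the cover's x at joint 0), z up the axis.
- screw3 (a joint): Angle (rad) of captive thumbscrew 3 in the cover: 0 to 0.3 tight at the start, grows as it is turned anticlockwise seen from above, end stop at 1.6 (fully loose). Stays where it is left (friction 0.06 Nm). Until all four are past about 1.1, latches underneath hold the cover on the box.
- screw3_grip (a point): Thumbscrew 3, on its axis, at cover x -40, y -85 mm. Head: a black upright wing 34 mm long, 10 thick, its top 31 mm above the plate, white line on top; this point lies 22 mm above the plate's top, 9 below the wing's top. x along the wing (along the cover's x at joint 0), z up the axis.
- screw4 (a joint): Angle (rad) of captive thumbscrew 4 in the cover: 0 to 0.3 tight at the start, grows as it is turned anticlockwise seen from above, end stop at 1.6 (fully loose). Stays where it is left (friction 0.06 Nm). Until all four are past about 1.1, latches underneath hold the cover on the box.
- screw4_grip (a point): Thumbscrew 4, on its axis, at cover x +40, y -85 mm. Head: a black upright wing 34 mm long, 10 thick, its top 31 mm above the plate, white line on top; this point lies 22 mm above the plate's top, 9 below the wing's top. x along the wing (along the cover's x at joint 0), z up the axis.
- basket1_tab (a point): Centre of the grip tab (12 mm x, 18 y, 42 high) on the yellow filter basket (may be absent), 113 mm above its underside. Basket 134 mm tall, about 100 g: round cup 56 across, 34 high; over it a steel bail of 8 mm wire, an arch in the y-z plane, 40 mm clear between its legs, 46 to 50 clear above the cup; the tab on its peak starts 21 mm below this point. z up.
- basket1_bail (a point): Underside of the peak of the yellow basket's bail, the point that rests in a hook: 84 mm above the basket's underside, 29 mm straight below the tab's centre. Axes as for the tab.
- basket2_tab (a point): Centre of the grip tab (12 mm x, 18 y, 42 high) on the orange filter basket (may be absent), 113 mm above its underside. Basket 134 mm tall, about 100 g: round cup 56 across, 34 high; over it a steel bail of 8 mm wire, an arch in the y-z plane, 40 mm clear between its legs, 46 to 50 clear above the cup; the tab on its peak starts 21 mm below this point. z up.
- basket2_bail (a point): Underside of the peak of the orange basket's bail, the point that rests in a hook: 84 mm above the basket's underside, 29 mm straight below the tab's centre. Axes as for the tab.
- basket3_tab (a point): Centre of the grip tab (12 mm x, 18 y, 42 high) on the blue filter basket (may be absent), 113 mm above its underside. Basket 134 mm tall, about 100 g: round cup 56 across, 34 high; over it a steel bail of 8 mm wire, an arch in the y-z plane, 40 mm clear between its legs, 46 to 50 clear above the cup; the tab on its peak starts 21 mm below this point. z up.
- basket3_bail (a point): Underside of the peak of the blue basket's bail, the point that rests in a hook: 84 mm above the basket's underside, 29 mm straight below the tab's centre. Axes as for the tab.
- hook1 (a point): Hook 1 of the steel drip rack: lowest point of its V, on top of the 8 mm wire, 114 mm above the table. The wire comes down from a cross bar 60 mm away at +x, 20 mm higher, and turns up again to a tip 30 mm away at -x, topping out 20 mm above this point. Hooks are 90 mm apart along y. Rack base plate 6 mm high below; its bar and posts end 21 mm above this point.
- hook2 (a point): Hook 2 of the steel drip rack: lowest point of its V, on top of the 8 mm wire, 114 mm above the table. The wire comes down from a cross bar 60 mm away at +x, 20 mm higher, and turns up again to a tip 30 mm away at -x, topping out 20 mm above this point. Hooks are 90 mm apart along y. Rack base plate 6 mm high below; its bar and posts end 21 mm above this point.
- hook3 (a point): Hook 3 of the steel drip rack: lowest point of its V, on top of the 8 mm wire, 114 mm above the table. The wire comes down from a cross bar 60 mm away at +x, 20 mm higher, and turns up again to a tip 30 mm away at -x, topping out 20 mm above this point. Hooks are 90 mm apart along y. Rack base plate 6 mm high below; its bar and posts end 21 mm above this point.
- mat_top (a point): Centre of the top of the green mat, 250 mm (x) by 300 mm (y), 3 mm thick, fixed on the table.
- filter_box: White suction filter box, fixed: 150 mm (x) by 250 (y) outside, walls 5, 145 high; origin under its centre on the table; inner floor at 5 mm. The cover closes its open top. Under the rim of the long walls, near the corners, keepers jut 12 mm inwards; all round the floor a step 34 mm high keeps the baskets 16 mm off the walls. Baskets stand in a row along y.
- cup: Bystander, to be left where it stands: steel cup with instruments, 76 mm across, 90 mm high, origin at its underside.
- green_bowl: Bystander, to be left where it stands: small green bowl, 70 mm across, 35 mm high, origin at its underside.
- red_bowl: Bystander, to be left where it stands: red bowl, 100 mm across, 45 mm high, origin at its underside.
- bottle: Bystander, to be left where it stands: white bottle, 60 mm across, 150 mm high, origin at its underside.

How it is judged:
By the outcome, as a careful person would: the job done as asked, in the order asked, and still so for the second after the job is handed in, with the robot touching nothing.
Of basket1, basket2, basket3 only 2 to 3 are there at a start; the rules pass over those that are not, and their reading is None.
At some moment in a run one of basket1, basket2, basket3 may be knocked a few centimetres aside while the robot is not near it.
Once in a run the grip may slacken for a moment while it holds something.
It also fails if it takes over 200 s, if anything falls off the work surface, if the arm or the gripper's body presses on something with over 40 N, if the wrist force passes 120 N, or if a joint passes its speed limit or range.

## Robot

A 6-joint arm with a two-finger parallel gripper is mounted at the origin on the work surface. World frame = base frame: x ahead of the robot, y to its left, z up, the work surface at z = 0. Lengths are in m, angles in degrees, forces in N, time in s.
With the tool pointing down it reaches from about 0.35 to 0.875 m from the base axis. Payload 4.2 kg.
Tool frame: the origin (TCP) lies where the fingers leave the gripper's body, on its centre line; the fingertips stand 70 mm ahead of it and the grasp point (between the pads) lies 51 mm ahead of it; z points along the fingers, y is the direction in which the jaws open and shut (so a half turn about z gives the same grasp; the last joint's range is limited). The gripper opens to 87 mm and grips with 3 to 60 N. Pads are 19 mm wide; open, the fingers measure 117 mm over their backs; the gripper's body (75 mm by 190 mm) begins 51 mm behind the grasp point.
Start: joints at [-54.225, 22.042, 0.453, 0, -68.411, -14.817], TCP at [0.224, -0.584, 0.292] pointing down, gripper open.
Joint ranges: [-179.83, 179.83], [-69.29, 118.12], [-61.27, 80.66], [-181.25, 117.63], [-171.15, -9.14], [-177.46, 177.46]. Speed limits (degrees/s): [159.86, 159.86, 180, 180, 180, 180].

## Interface

Orientations are given as a 3x3 rotation matrix whose columns are the frame's x, y, z axes.
In Python, from station import sense, capture, camera_model, finish_job gives the robot as it stands.
- The arm moves only by the shell command python3 -m inch 'ROWS'. ROWS is JSON, a list of rows, each an object with "hand": the closure, from 0 (fully open) to 1 (shut); "slide": the shift along the world's x, y, z in cm, a list of three; "yaw": the turn about the world's z in rad. A call has 1 to 10 rows; each row is the pose to reach, as a shift and turn from the pose commanded when the call began; what a row does not reach only later rows make up. A row lasts 1/8 s, in which the tool goes at most 62.5 mm and 10.7 degrees, less where a joint would pass 70% of its speed; a pose out of reach is approached as far as the arm can. A call with a gripper value outside its range is refused whole. The fingers move at their own pace and stop on an object; the grip force is fixed at half the most. Time passes only in rows, so rows that repeat a pose let the fingers close. It gives the time, the measured TCP pose, the force and the opening at its end, in the units of the state.
- sense(): the state, without advancing time (a new reading comes with each control period).
- capture(name): name is "scene" or "top"; returns the picture (384x512x3 uint8, blue, green, red); there is no depth.
- camera_model(name): a dict with "mtx" (3x3 intrinsics, pixels), "xyz" and "orientation" of the camera in the world. Camera axes: x right, y up, looking along -z (the intrinsics and any distortion apply to the point x, -y, -z); pixel columns grow to the right and rows downward; lengths in m; the calibration is good to about 2 mm. A picture is of the moment at which its call begins. camera_model takes no time and is no camera call.
- finish_job(): hands the job in, once; it reports no verdict.
The state is a dict: "time_s": time; "joints": joint angles; "joint_velocities": joint speeds; "effort": joint torques, N m; "tcp_pos": TCP position; "ee_rot": TCP orientation; "wrist_force": force on the tool from outside, world axes, zero at the start; "moment": the same for the moment, N m; "gripper_width": opening from 0.0 (shut) to 1.0 (fully open).
Only numpy, scipy, OpenCV 4.12 (cv2) and the standard library are available. Lean on these libraries where they do the work, as an engineer would, in place of code of your own. Each camera call takes 0.05 s, during which the arm holds its last target. There are 200 camera calls.

## Working session

There is one attempt and no reset: what is moved stays moved. The work goes in short steps, Python scripts to look and compute and a shell command to move; the robot and the scene stay as the last step left them, time stands still between calls to the robot, and variables do not carry over. Pictures are saved under pics/ and viewed, about 12 in all and at most 16, crops included, and the job is handed in when it is done.

```bash
ls; mkdir -p pics; python3 - <<'E'
from station import *
import cv2
for n in("scene","top"):
    cv2.imwrite(f"pics/{n}0.png",capture(n)); print(camera_model(n))
print(sense())
E
```

```text
pics
{'mtx': array([[424.41371236,   0.        , 262.92052275],
       [  0.        , 424.41371236, 187.57831311],
       [  0.        ,   0.        ,   1.        ]]), 'xyz': array([1.06736138, 0.35924554, 1.00326955]), 'orientation': array([[-0.59999053, -0.65041484,  0.46580243],
       [ 0.80000146, -0.48998168,  0.34628835],
       [ 0.00300357,  0.58041235,  0.81431719]])}
{'mtx': array([[373.30684552,   0.        , 257.25272564],
       [  0.        , 373.30684552, 189.20999965],
       [  0.        ,   0.        ,   1.        ]]), 'xyz': array([0.414353  , 0.01195329, 1.06776417]), 'orientation': array([[-0.01075997,  0.98511172, -0.17157832],
       [-0.99951179, -0.00556241,  0.03074466],
       [ 0.02933254,  0.17182537,  0.98469063]])}
{'time_s': 0.1, 'joints': array([-5.42264397e+01,  2.20866907e+01,  3.88404172e-01, -2.60297465e-02,
       -6.84106583e+01, -1.48182384e+01]), 'joint_velocities': array([ 0.09025262, -0.14206407,  0.20156606,  0.16133816, -0.03845827,
        0.02148506]), 'effort': array([-6.96107918e-05, -3.91689885e+01,  1.87936181e+01,  4.23193663e+00,
        1.34927835e-02, -6.99623774e-05]), 'tcp_pos': array([ 0.22342675, -0.58327631,  0.29126891]), 'ee_rot': array([[-9.33919475e-01, -3.57482619e-01, -7.68798520e-04],
       [-3.57483437e-01,  9.33917764e-01,  1.78962527e-03],
       [ 7.82346687e-05,  1.94619863e-03, -9.99998103e-01]]), 'wrist_force': array([-0.38742946,  0.16169066, -0.06256074]), 'moment': array([-0.01575608, -0.00809673,  0.01523387]), 'gripper_width': 0.9980655599234888}
```

View pics/scene0.png

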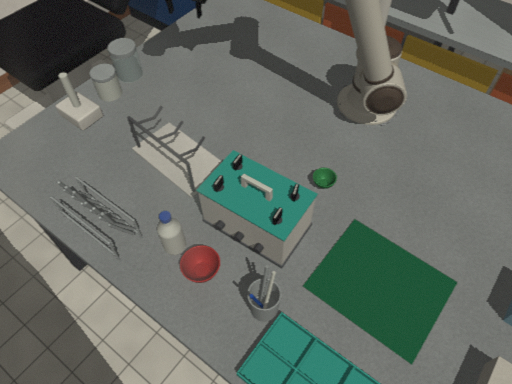

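View pics/top0.png

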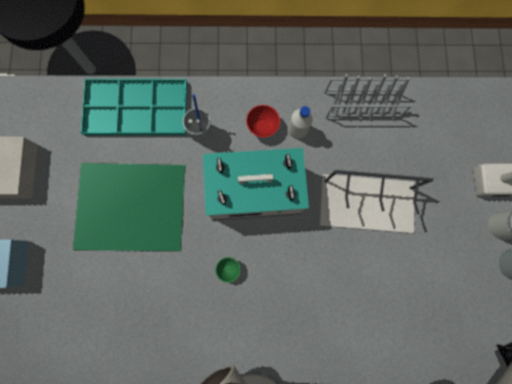

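```bash
cat > h.py <<'E'
import numpy as np, cv2
from station import *
def ray(n,uv):
    c=camera_model(n); uv=np.atleast_2d(uv).astype(float)
    p=(np.c_[uv,np.ones(len(uv))])@np.linalg.inv(c["mtx"]).T
    return c["xyz"],(p*[1,-1,-1])@c["orientation"].T
def onz(n,uv,z):
    o,d=ray(n,uv); return o+d*((z-o[2])/d[:,2])[:,None]
def proj(n,P):
    c=camera_model(n); q=(np.atleast_2d(P)-c["xyz"])@c["orientation"]*[1,-1,-1]
    q=q@c["mtx"].T; return q[:,:2]/q[:,2:]
def two(uvs,uvt):
    (a,d),(b,e)=ray("scene",uvs),ray("top",uvt); d,e=d[0],e[0]
    s=np.linalg.lstsq(np.c_[d,-e],b-a,rcond=None)[0]
    p,q=a+s[0]*d,b+s[1]*e; return (p+q)/2,np.linalg.norm(p-q)
def blob(n,img,lo,hi,box,z):
    """largest blob of an HSV range in box(u0,v0,u1,v1): minAreaRect on plane z"""
    m=cv2.inRange(cv2.cvtColor(img,cv2.COLOR_BGR2HSV),np.array(lo),np.array(hi))
    k=np.zeros_like(m);k[box[1]:box[3],box[0]:box[2]]=255;m&=k
    c=max(cv2.findContours(m,0,cv2.CHAIN_APPROX_NONE)[0],key=cv2.contourArea)
    w=onz(n,c[:,0,:],z)[:,:2]
    r=cv2.minAreaRect((w*1000).astype(np.float32)); return r,c
def zoom(n,img,box,k,name):
    cv2.imwrite(f"pics/{name}.png",cv2.resize(img[box[1]:box[3],box[0]:box[2]],None,fx=k,fy=k,interpolation=cv2.INTER_CUBIC))
E
python3 - <<'E'
from h import *
t=capture("top");s=capture("scene")
T=([75,100,60],[100,255,255])
print("cover",blob("top",t,*T,(195,140,320,220),.149)[0],blob("scene",s,*T,(190,140,330,240),.149)[0])
G=([55,80,20],[80,255,160])
print("mat",blob("top",t,*G,(60,150,195,260),.003)[0],blob("scene",s,*G,(290,210,470,370),.003)[0])
print("handle",blob("top",t,[0,0,140],[180,60,255],(225,165,285,190),.189)[0])
a=cv2.resize(t[135:240,195:445],None,fx=3.2,fy=3.2,interpolation=2)
b=cv2.resize(s[100:240,120:330],None,fx=1.7,fy=1.7,interpolation=2)
out=np.zeros((a.shape[0]+b.shape[0],800,3),np.uint8);out[:a.shape[0],:a.shape[1]]=a
out[a.shape[0]:,:b.shape[1]]=b;cv2.imwrite("pics/z1.png",out)
E
```

```text
cover ((597.0057983398438, -11.799102783203125), (158.6993865966797, 256.3419189453125), 3.4014978408813477) ((598.8629150390625, -9.516159057617188), (156.3628692626953, 255.78173828125), 3.4684410095214844)
mat ((553.1888427734375, 341.92156982421875), (297.5521545410156, 247.394775390625), 88.69661712646484) ((555.5068969726562, 343.15472412109375), (298.39215087890625, 248.3946990966797), 88.62632751464844)
handle ((597.22998046875, -10.407035827636719), (12.57441234588623, 82.4391860961914), 3.6078457832336426)
```

View pics/z1.png

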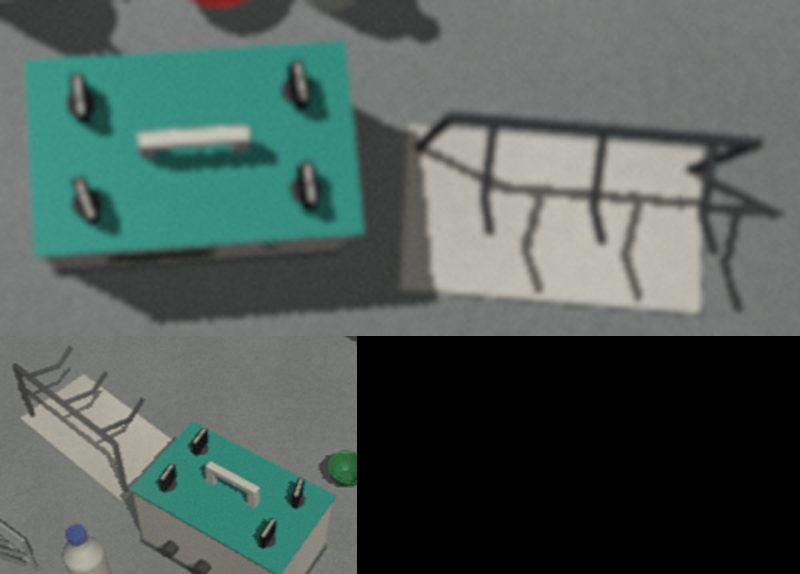

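```bash
python3 - <<'E'
from h import *
np.set_printoptions(precision=4,suppress=True)
t=capture("top");s=capture("scene")
yaw=np.radians(3.45);R=np.array([[np.cos(yaw),-np.sin(yaw)],[np.sin(yaw),np.cos(yaw)]]);c0=np.array([.598,-.0105])
for i,(x,y) in enumerate([(-40,85),(40,85),(-40,-85),(40,-85)],1):
    p=c0+R@np.array([x,y])/1000
    for n,im in(("top",t),("scene",s)):
        u=proj(n,[*p,.180])[0]; b=[int(u[0]-9),int(u[1]-10),int(u[0]+10),int(u[1]+11)]
        try:
            hsv=cv2.cvtColor(im,cv2.COLOR_BGR2HSV); m=cv2.inRange(hsv,np.array([0,0,110]),np.array([180,70,255]))
            v,uu=np.nonzero(m[b[1]:b[3],b[0]:b[2]]); w=onz(n,np.c_[uu+b[0],v+b[1]],.180)[:,:2]
            e=np.linalg.eigh(np.cov(w.T)); d=e[1][:,1];d=d*np.sign(d[0])
            print(i,n,"exp",p,"line c",w.mean(0),"len",np.sqrt(12*e[0]),"joint deg",np.degrees(np.arctan2(d[1],d[0]))-3.45,len(w))
        except Exception as ex: print(i,n,ex)
px=lambda a:np.array([[195+x/3.2,135+y/3.2] for x,y in a])
print("bar",onz("top",px([(492,122),(603,133),(712,145)]),.132))
print("tip",onz("top",px([(490,232),(602,240),(712,250)]),.132))
print("kink",onz("top",px([(487,187),(597,197),(704,209)]),.112))
sp=lambda a:np.array([[120+x/1.7,100+(y-336)/1.7] for x,y in a])
print("scene tip",onz("scene",sp([(71,348),(105,374),(141,401)]),.132))
E
```

```text
1 top exp [0.553  0.0719] line c [0.5514 0.0716] len [0.0049 0.0272] joint deg 17.11364983933605 23
1 scene exp [0.553  0.0719] line c [0.5326 0.067 ] len [0.0322 0.0409] joint deg 13.7685645613855 99
2 top exp [0.6328 0.0768] line c [0.6337 0.0772] len [0.0042 0.0325] joint deg 3.235791742179911 21
2 scene exp [0.6328 0.0768] line c [0.6327 0.0772] len [0.004  0.0321] joint deg 2.3486792036437487 20
3 top exp [ 0.5632 -0.0978] line c [ 0.563  -0.0974] len [0.0044 0.0274] joint deg 3.4763901147121024 17
3 scene exp [ 0.5632 -0.0978] line c [ 0.5463 -0.1116] len [0.0368 0.0516] joint deg -62.81989482098504 113
4 top exp [ 0.643  -0.0929] line c [ 0.6453 -0.0927] len [0.0047 0.0249] joint deg 4.507560359021882 13
4 scene exp [ 0.643  -0.0929] line c [ 0.6387 -0.1113] len [0.021  0.0622] joint deg 69.77173433473982 32
bar [[ 0.6183 -0.2542  0.132 ]
 [ 0.6088 -0.3442  0.132 ]
 [ 0.5984 -0.4327  0.132 ]]
tip [[ 0.5289 -0.2479  0.132 ]
 [ 0.5219 -0.3374  0.132 ]
 [ 0.5132 -0.4254  0.132 ]]
kink [[ 0.5683 -0.2529  0.112 ]
 [ 0.5595 -0.3431  0.112 ]
 [ 0.549  -0.431   0.112 ]]
scene tip [[ 0.5159 -0.4193  0.132 ]
 [ 0.5259 -0.3306  0.132 ]
 [ 0.535  -0.2427  0.132 ]]
```

```bash
python3 -m inch '[{"hand":0.4,"slide":[16,32,0],"yaw":0},{"hand":0.4,"slide":[16,32,0],"yaw":0},{"hand":0.4,"slide":[16,32,0],"yaw":0},{"hand":0.4,"slide":[16,32,0],"yaw":0},{"hand":0.4,"slide":[16,32,0],"yaw":0},{"hand":0.4,"slide":[16,32,0],"yaw":0},{"hand":0.4,"slide":[16,32,0],"yaw":0},{"hand":0.4,"slide":[16,32,0],"yaw":0}]'
```

```text
time_s: 1.3
tcp_pos: [0.3836, -0.2636, 0.2923]
ee_rot: [[-0.934, -0.358, 0.0], [-0.358, 0.934, -0.0], [-0.0, -0.0, -1.0]]
wrist_force: [-0.1, 0.2, 0.1]
gripper_width: 0.598
```

```bash
python3 -m inch '[{"hand":0.4,"slide":[16.8,33.6,0],"yaw":0},{"hand":0.4,"slide":[16.8,33.6,0],"yaw":0},{"hand":0.4,"slide":[16.8,33.6,0],"yaw":0},{"hand":0.4,"slide":[16.8,33.6,0],"yaw":0},{"hand":0.4,"slide":[16.8,33.6,0],"yaw":0},{"hand":0.4,"slide":[16.8,33.6,0],"yaw":0},{"hand":0.4,"slide":[16.8,33.6,0],"yaw":0},{"hand":0.4,"slide":[16.8,33.6,0],"yaw":0}]'; python3 - <<'E'
from h import *
t=capture("top");s=capture("scene")
a=cv2.resize(t[120:230,180:330],None,fx=2.6,fy=2.6,interpolation=2);b=cv2.resize(s[110:260,180:330],None,fx=2.6,fy=2.6,interpolation=2)
o=np.zeros((390,780,3),np.uint8);o[:a.shape[0],:390]=a;o[:,390:]=b;cv2.imwrite("pics/z2.png",o)
E
```

```text
time_s: 2.3
tcp_pos: [0.5516, 0.0713, 0.2916]
ee_rot: [[-0.934, -0.356, -0.001], [-0.356, 0.934, -0.001], [0.002, -0.0, -1.0]]
wrist_force: [-0.8, 0.1, -0.1]
gripper_width: 0.602
```

View pics/z2.png

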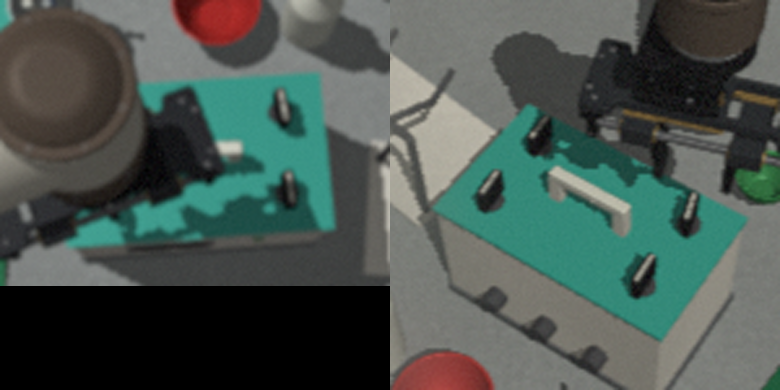

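```bash
python3 -m inch '[{"hand":0.4,"slide":[0,0.1,-4],"yaw":0},{"hand":0.4,"slide":[0,0.1,-6.8],"yaw":0},{"hand":0.4,"slide":[0,0.1,-6.8],"yaw":0},{"hand":1,"slide":[0,0.1,-6.8],"yaw":0},{"hand":1,"slide":[0,0.1,-6.8],"yaw":0},{"hand":1,"slide":[0,0.1,-6.8],"yaw":0},{"hand":1,"slide":[0,0.1,-6.8],"yaw":0},{"hand":1,"slide":[0,0.1,-6.8],"yaw":0}]'; python3 -c "
from station import *;s=sense();print(s['moment'],s['joints'])"
```

```text
time_s: 3.4
tcp_pos: [0.5517, 0.0732, 0.2245]
ee_rot: [[-0.934, -0.358, 0.0], [-0.358, 0.934, -0.0], [-0.0, -0.001, -1.0]]
wrist_force: [0.6, -2.3, 0.9]
gripper_width: 0.118
[-0.35826261 -0.0694077  -0.00376513] [ 2.42625237e+01  1.88060994e+01 -1.49139742e+01  3.90612470e-02
 -5.62670934e+01 -9.33091685e+01]
```

```bash
python3 -m inch '[{"hand":1,"slide":[0,0,0],"yaw":0.18},{"hand":1,"slide":[0,0,0],"yaw":0.36},{"hand":1,"slide":[0,0,0],"yaw":0.54},{"hand":1,"slide":[0,0,0],"yaw":0.72},{"hand":1,"slide":[0,0,0],"yaw":0.9},{"hand":1,"slide":[0,0,0],"yaw":1.08},{"hand":1,"slide":[0,0,0],"yaw":1.24},{"hand":1,"slide":[0,0,0],"yaw":1.3},{"hand":1,"slide":[0,0,0],"yaw":1.34},{"hand":1,"slide":[0,0,0],"yaw":1.34}]'; python3 -c "
from station import *;s=sense();print(s['moment'],s['joints'])"
```

```text
time_s: 4.65
tcp_pos: [0.5514, 0.0731, 0.2245]
ee_rot: [[0.133, -0.991, -0.0], [-0.991, -0.133, -0.0], [0.0, 0.001, -1.0]]
wrist_force: [-0.4, -1.8, 3.1]
gripper_width: 0.116
[-0.45754815  0.37499029 -0.3978153 ] [ 2.42504923e+01  1.88007063e+01 -1.49165072e+01  1.17049532e-02
 -5.63161454e+01 -1.66104761e+01]
```

```bash
python3 -m inch '[{"hand":0.4,"slide":[0,0,0],"yaw":0},{"hand":0.4,"slide":[0,0,0],"yaw":0},{"hand":0.4,"slide":[0,0,0],"yaw":0},{"hand":0.4,"slide":[0,0,5],"yaw":0},{"hand":0.4,"slide":[8.15,0.4,5],"yaw":-0.25},{"hand":0.4,"slide":[8.15,0.4,5],"yaw":-0.45},{"hand":0.4,"slide":[8.15,0.4,5],"yaw":-0.63},{"hand":0.4,"slide":[8.15,0.4,5],"yaw":-0.81},{"hand":0.4,"slide":[8.15,0.4,5],"yaw":-0.99},{"hand":0.4,"slide":[8.15,0.4,5],"yaw":-1.17}]' && python3 -m inch '[{"hand":0.4,"slide":[0,0,0],"yaw":-0.18},{"hand":0.4,"slide":[0,0,0],"yaw":-0.36},{"hand":0.4,"slide":[0,0,0],"yaw":-0.42},{"hand":0.4,"slide":[0,0,0],"yaw":-0.42},{"hand":0.4,"slide":[0,0,-5],"yaw":-0.42},{"hand":0.4,"slide":[0,0,-5],"yaw":-0.42},{"hand":1,"slide":[0,0,-5],"yaw":-0.42},{"hand":1,"slide":[0,0,-5],"yaw":-0.42},{"hand":1,"slide":[0,0,-5],"yaw":-0.42},{"hand":1,"slide":[0,0,-5],"yaw":-0.42}]'
```

```text
time_s: 5.9
tcp_pos: [0.6331, 0.0775, 0.274]
ee_rot: [[-0.839, -0.544, -0.0], [-0.544, 0.839, -0.0], [0.0, 0.0, -1.0]]
wrist_force: [0.4, -1.1, -0.1]
gripper_width: 0.602
time_s: 7.15
tcp_pos: [0.6331, 0.0774, 0.2247]
ee_rot: [[-0.987, -0.16, 0.001], [-0.16, 0.987, 0.0], [-0.001, 0.0, -1.0]]
wrist_force: [-0.2, -0.1, -0.9]
gripper_width: 0.235
```

```bash
python3 -m inch '[{"hand":1,"slide":[0,0,0],"yaw":0},{"hand":1,"slide":[0,0,0],"yaw":0}]' && python3 -m inch '[{"hand":1,"slide":[0,0,0],"yaw":0.18},{"hand":1,"slide":[0,0,0],"yaw":0.36},{"hand":1,"slide":[0,0,0],"yaw":0.54},{"hand":1,"slide":[0,0,0],"yaw":0.72},{"hand":1,"slide":[0,0,0],"yaw":0.9},{"hand":1,"slide":[0,0,0],"yaw":1.08},{"hand":1,"slide":[0,0,0],"yaw":1.26},{"hand":1,"slide":[0,0,0],"yaw":1.44},{"hand":1,"slide":[0,0,0],"yaw":1.54},{"hand":1,"slide":[0,0,0],"yaw":1.54}]'; python3 -c "
from station import *;s=sense();print(s['moment'],s['joints'])"
```

```text
time_s: 7.4
tcp_pos: [0.6332, 0.0778, 0.2245]
ee_rot: [[-0.987, -0.16, 0.001], [-0.16, 0.987, 0.001], [-0.001, 0.001, -1.0]]
wrist_force: [-0.4, 1.6, 1.6]
gripper_width: 0.114
time_s: 8.65
tcp_pos: [0.6326, 0.0776, 0.2245]
ee_rot: [[0.128, -0.992, -0.001], [-0.992, -0.128, 0.0], [-0.0, 0.001, -1.0]]
wrist_force: [-4.0, 2.9, 2.5]
gripper_width: 0.115
[ 0.74125747  0.92214929 -0.35079748] [ 2.15000956e+01  2.61847425e+01 -3.07211461e+00 -4.46735887e-02
 -6.07835446e+01 -1.41421211e+01]
```

```bash
python3 -m inch '[{"hand":0.4,"slide":[0,0,0],"yaw":0},{"hand":0.4,"slide":[0,0,0],"yaw":0},{"hand":0.4,"slide":[0,0,0],"yaw":0},{"hand":0.4,"slide":[0,0,5],"yaw":0},{"hand":0.4,"slide":[1.1,-17,5],"yaw":-0.18},{"hand":0.4,"slide":[1.1,-17,5],"yaw":-0.36},{"hand":0.4,"slide":[1.1,-17,5],"yaw":-0.54},{"hand":0.4,"slide":[1.1,-17,5],"yaw":-0.72},{"hand":0.4,"slide":[1.1,-17,5],"yaw":-0.9},{"hand":0.4,"slide":[1.1,-17,5],"yaw":-1.08}]' && python3 -m inch '[{"hand":0.4,"slide":[0,0,0],"yaw":-0.18},{"hand":0.4,"slide":[0,0,0],"yaw":-0.36},{"hand":0.4,"slide":[0,0,0],"yaw":-0.48},{"hand":0.4,"slide":[0,0,-5],"yaw":-0.48},{"hand":0.4,"slide":[0,0,-5],"yaw":-0.48},{"hand":1,"slide":[0,0,-5],"yaw":-0.48},{"hand":1,"slide":[0,0,-5],"yaw":-0.48},{"hand":1,"slide":[0,0,-5],"yaw":-0.48},{"hand":1,"slide":[0,0,-5],"yaw":-0.48},{"hand":1,"slide":[0,0,-5],"yaw":-0.48}]'
```

```text
time_s: 9.9
tcp_pos: [0.6441, -0.0932, 0.274]
ee_rot: [[-0.817, -0.576, -0.0], [-0.576, 0.817, -0.0], [0.0, -0.0, -1.0]]
wrist_force: [0.1, 0.3, 0.2]
gripper_width: 0.599
time_s: 11.15
tcp_pos: [0.6441, -0.0928, 0.2245]
ee_rot: [[-0.99, -0.14, 0.0], [-0.14, 0.99, -0.0], [-0.0, -0.0, -1.0]]
wrist_force: [0.3, -1.1, 0.5]
gripper_width: 0.111
```

Gripped; tool y is at 98°. Turning by 1.56.

```bash
python3 -m inch '[{"hand":1,"slide":[0,0,0],"yaw":0.18},{"hand":1,"slide":[0,0,0],"yaw":0.36},{"hand":1,"slide":[0,0,0],"yaw":0.54},{"hand":1,"slide":[0,0,0],"yaw":0.72},{"hand":1,"slide":[0,0,0],"yaw":0.9},{"hand":1,"slide":[0,0,0],"yaw":1.08},{"hand":1,"slide":[0,0,0],"yaw":1.26},{"hand":1,"slide":[0,0,0],"yaw":1.44},{"hand":1,"slide":[0,0,0],"yaw":1.56},{"hand":1,"slide":[0,0,0],"yaw":1.56}]'; python3 -c "
from station import *;s=sense();print(s['moment'],s['joints'])"
```

```text
time_s: 12.4
tcp_pos: [0.6445, -0.0925, 0.2245]
ee_rot: [[0.128, -0.992, 0.001], [-0.992, -0.128, 0.0], [-0.0, -0.001, -1.0]]
wrist_force: [1.3, 0.4, -0.7]
gripper_width: 0.113
[ 0.17136454 -0.2351495  -0.06638297] [ 6.03753707e+00  2.74036095e+01 -1.03604609e+00 -5.30195834e-03
 -6.14768333e+01  1.32181491e+00]
```

```bash
python3 -m inch '[{"hand":1,"slide":[0,0,0],"yaw":0.06},{"hand":1,"slide":[0,0,0],"yaw":0.1},{"hand":1,"slide":[0,0,0],"yaw":0.1}]'; python3 -c "
from station import *;s=sense();print(s['moment'],s['ee_rot'][:2,1])"
```

```text
time_s: 12.78
tcp_pos: [0.6451, -0.0922, 0.2244]
ee_rot: [[0.225, -0.974, 0.003], [-0.974, -0.225, 0.001], [-0.0, -0.003, -1.0]]
wrist_force: [4.2, 1.5, -1.1]
gripper_width: 0.12
[ 0.57852187 -0.96628658 -0.65970143] [-0.97439756 -0.22480942]
```

```bash
python3 -m inch '[{"hand":0.4,"slide":[0,0,0],"yaw":0},{"hand":0.4,"slide":[0,0,0],"yaw":0},{"hand":0.4,"slide":[0,0,0],"yaw":0},{"hand":0.4,"slide":[0,0,5],"yaw":-0.1},{"hand":0.4,"slide":[-8.15,-0.5,5],"yaw":-0.28},{"hand":0.4,"slide":[-8.15,-0.5,5],"yaw":-0.46},{"hand":0.4,"slide":[-8.15,-0.5,5],"yaw":-0.64},{"hand":0.4,"slide":[-8.15,-0.5,5],"yaw":-0.82},{"hand":0.4,"slide":[-8.15,-0.5,5],"yaw":-1.0},{"hand":0.4,"slide":[-8.15,-0.5,5],"yaw":-1.18}]' && python3 -m inch '[{"hand":0.4,"slide":[0,0,0],"yaw":-0.18},{"hand":0.4,"slide":[0,0,0],"yaw":-0.36},{"hand":0.4,"slide":[0,0,0],"yaw":-0.5},{"hand":0.4,"slide":[0,0,-5],"yaw":-0.5},{"hand":0.4,"slide":[0,0,-5],"yaw":-0.5},{"hand":1,"slide":[0,0,-5],"yaw":-0.5},{"hand":1,"slide":[0,0,-5],"yaw":-0.5},{"hand":1,"slide":[0,0,-5],"yaw":-0.5},{"hand":1,"slide":[0,0,-5],"yaw":-0.5},{"hand":1,"slide":[0,0,-5],"yaw":-0.5}]'
```

```text
time_s: 14.02
tcp_pos: [0.5621, -0.0978, 0.2743]
ee_rot: [[-0.817, -0.577, -0.001], [-0.577, 0.817, -0.0], [0.001, 0.0, -1.0]]
wrist_force: [-0.2, -0.1, 0.7]
gripper_width: 0.598
time_s: 15.28
tcp_pos: [0.5625, -0.098, 0.2246]
ee_rot: [[-0.993, -0.121, -0.0], [-0.121, 0.993, -0.001], [0.0, -0.001, -1.0]]
wrist_force: [-0.5, -2.7, 1.3]
gripper_width: 0.112
```

```bash
python3 -m inch '[{"hand":1,"slide":[0,0,0],"yaw":0.18},{"hand":1,"slide":[0,0,0],"yaw":0.36},{"hand":1,"slide":[0,0,0],"yaw":0.54},{"hand":1,"slide":[0,0,0],"yaw":0.72},{"hand":1,"slide":[0,0,0],"yaw":0.9},{"hand":1,"slide":[0,0,0],"yaw":1.08},{"hand":1,"slide":[0,0,0],"yaw":1.26},{"hand":1,"slide":[0,0,0],"yaw":1.44},{"hand":1,"slide":[0,0,0],"yaw":1.6},{"hand":1,"slide":[0,0,0],"yaw":1.6}]'; python3 -c "
from station import *;s=sense();print(s['moment'],s['joints'])"
```

```text
time_s: 16.52
tcp_pos: [0.5637, -0.0993, 0.2247]
ee_rot: [[0.148, -0.989, 0.003], [-0.989, -0.148, -0.002], [0.003, -0.002, -1.0]]
wrist_force: [3.2, -7.4, -1.7]
gripper_width: 0.109
[-1.9990504  -0.81723228 -0.42079082] [  6.28911615  20.17343696 -12.83584389   0.17872216 -56.84421461
   2.1482645 ]
```

```bash
python3 -m inch '[{"hand":0.4,"slide":[0,0,0],"yaw":0},{"hand":0.4,"slide":[0,0,0],"yaw":0},{"hand":0.4,"slide":[0,0,0],"yaw":0},{"hand":0.4,"slide":[0,0,5],"yaw":-0.085},{"hand":0.4,"slide":[-16,-16,7],"yaw":-0.085},{"hand":0.4,"slide":[-16,-16,7],"yaw":-0.085},{"hand":0.4,"slide":[-16,-16,7],"yaw":-0.085},{"hand":0.4,"slide":[-16,-16,7],"yaw":-0.085},{"hand":0.4,"slide":[-16,-16,7],"yaw":-0.085}]'
cat > wings.py <<'E'
from h import *
np.set_printoptions(precision=4,suppress=True)
t=capture("top");s=capture("scene")
yaw=np.radians(3.45);R=np.array([[np.cos(yaw),-np.sin(yaw)],[np.sin(yaw),np.cos(yaw)]]);c0=np.array([.598,-.0105])
for i,(x,y) in enumerate([(-40,85),(40,85),(-40,-85),(40,-85)],1):
    p=c0+R@np.array([x,y])/1000
    for n,im in(("top",t),("scene",s)):
        u=proj(n,[*p,.180])[0]; b=[int(u[0]-9),int(u[1]-10),int(u[0]+10),int(u[1]+11)]
        hsv=cv2.cvtColor(im,cv2.COLOR_BGR2HSV); m=cv2.inRange(hsv,np.array([0,0,110]),np.array([180,70,255]))
        v,uu=np.nonzero(m[b[1]:b[3],b[0]:b[2]])
        if len(v)<5: print(i,n,len(v)); continue
        w=onz(n,np.c_[uu+b[0],v+b[1]],.180)[:,:2]
        e=np.linalg.eigh(np.cov(w.T)); d=e[1][:,1];d=d*np.sign(d[1])
        print(i,n,"c",w.mean(0),"len",np.sqrt(12*e[0]),"deg",np.degrees(np.arctan2(d[1],d[0]))-3.45)
a=cv2.resize(t[120:230,180:330],None,fx=2.6,fy=2.6,interpolation=2);b=cv2.resize(s[110:260,180:330],None,fx=2.6,fy=2.6,interpolation=2)
o=np.zeros((390,780,3),np.uint8);o[:a.shape[0],:390]=a;o[:,390:]=b;cv2.imwrite("pics/z3.png",o)
E
python3 wings.py
```

```text
time_s: 17.65
tcp_pos: [0.4009, -0.2587, 0.2949]
ee_rot: [[0.062, -0.998, 0.001], [-0.998, -0.062, -0.0], [0.0, -0.001, -1.0]]
wrist_force: [0.2, 0.7, 0.5]
gripper_width: 0.601
1 top c [0.5487 0.0741] len [0.0051 0.0276] deg 91.96828325337722
1 scene c [0.531 0.067] len [0.0323 0.0371] deg 14.986169110545855
2 top c [0.6432 0.0819] len [0.0337 0.0539] deg 11.966349953424633
2 scene c [0.6288 0.0785] len [0.0043 0.0293] deg 93.92303011759908
3 top c [ 0.564  -0.0984] len [0.0044 0.0312] deg 93.24861458960734
3 scene c [ 0.5465 -0.1112] len [0.0366 0.0518] deg 112.64681063562223
4 top c [ 0.6436 -0.0907] len [0.0048 0.0309] deg 93.42451375357064
4 scene c [ 0.6388 -0.1092] len [0.0152 0.0649] deg 73.84308131543752
```

View pics/z3.png

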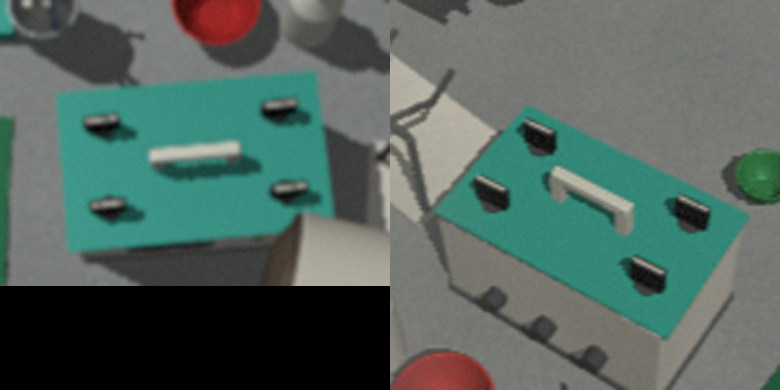

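```bash
python3 -m inch '[{"hand":0.4,"slide":[19.7,24.8,0],"yaw":0},{"hand":0.4,"slide":[19.7,24.8,0],"yaw":0},{"hand":0.4,"slide":[19.7,24.8,0],"yaw":0},{"hand":0.4,"slide":[19.7,24.8,0],"yaw":0},{"hand":0.4,"slide":[19.7,24.8,0],"yaw":0},{"hand":0.4,"slide":[19.7,24.8,0],"yaw":0},{"hand":0.4,"slide":[19.7,24.8,0],"yaw":0},{"hand":0.4,"slide":[19.7,24.8,-4],"yaw":0},{"hand":0.4,"slide":[19.7,24.8,-6.3],"yaw":0},{"hand":0.4,"slide":[19.7,24.8,-6.3],"yaw":0}]' && python3 -m inch '[{"hand":1,"slide":[0,0,0],"yaw":0},{"hand":1,"slide":[0,0,0],"yaw":0},{"hand":1,"slide":[0,0,0],"yaw":0},{"hand":1,"slide":[0,0,0],"yaw":0},{"hand":1,"slide":[0,0,0],"yaw":0},{"hand":1,"slide":[0,0,0],"yaw":0}]'
```

```text
time_s: 19.0
tcp_pos: [0.598, -0.0106, 0.2296]
ee_rot: [[0.064, -0.998, -0.005], [-0.998, -0.064, -0.001], [0.001, 0.005, -1.0]]
wrist_force: [0.4, 0.2, 1.1]
gripper_width: 0.599
time_s: 19.75
tcp_pos: [0.5988, -0.0098, 0.2313]
ee_rot: [[0.065, -0.998, -0.002], [-0.998, -0.065, -0.001], [0.0, 0.002, -1.0]]
wrist_force: [-3.9, -0.9, 2.0]
gripper_width: 0.13
```

```bash
python3 -m inch '[{"hand":1,"slide":[0,0,0.7],"yaw":0},{"hand":1,"slide":[0,0,1.5],"yaw":0},{"hand":1,"slide":[0,0,3],"yaw":0},{"hand":1,"slide":[0,0,5],"yaw":0},{"hand":1,"slide":[0,0,8],"yaw":0},{"hand":1,"slide":[0,0,12],"yaw":0},{"hand":1,"slide":[0,0,12],"yaw":0},{"hand":1,"slide":[0,0,12],"yaw":0}]'; python3 - <<'E'
from h import *
t=capture("top");s=capture("scene")
a=cv2.resize(t[60:290,60:330],None,fx=1.5,fy=1.5);b=cv2.resize(s[60:260,160:360],None,fx=1.9,fy=1.9)
o=np.zeros((390,800,3),np.uint8);o[:a.shape[0],:a.shape[1]]=a;o[:b.shape[0],410:410+b.shape[1]]=b;cv2.imwrite("pics/z4.png",o)
E
```

```text
time_s: 20.75
tcp_pos: [0.5989, -0.0094, 0.3502]
ee_rot: [[0.065, -0.998, -0.002], [-0.998, -0.065, 0.001], [-0.001, 0.002, -1.0]]
wrist_force: [-0.7, 0.7, -5.0]
gripper_width: 0.135
```

View pics/z4.png

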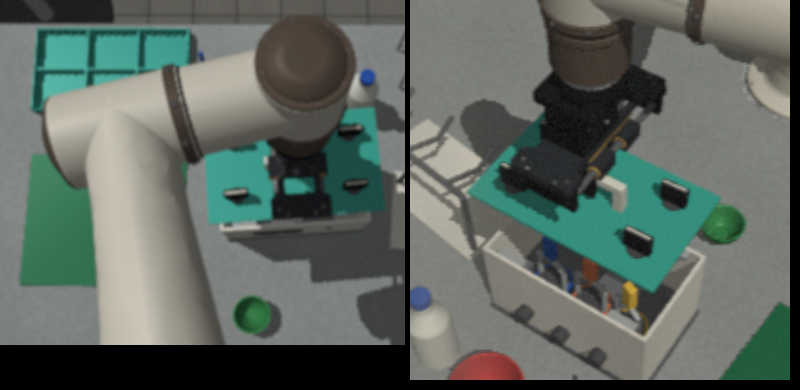

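```bash
python3 -m inch '[{"hand":1,"slide":[-0.5,4,0],"yaw":0},{"hand":1,"slide":[-1,8,0],"yaw":-0.02},{"hand":1,"slide":[-1.5,12,0],"yaw":-0.04},{"hand":1,"slide":[-2,16.5,0],"yaw":-0.06},{"hand":1,"slide":[-3,21,0],"yaw":-0.08},{"hand":1,"slide":[-3.5,25.5,0],"yaw":-0.084},{"hand":1,"slide":[-4,30,-2],"yaw":-0.084},{"hand":1,"slide":[-4.5,34,-5],"yaw":-0.084},{"hand":1,"slide":[-4.45,35.2,-8],"yaw":-0.084},{"hand":1,"slide":[-4.45,35.2,-10],"yaw":-0.084}]' && python3 -m inch '[{"hand":1,"slide":[0,0,-3],"yaw":0},{"hand":1,"slide":[0,0,-7],"yaw":0},{"hand":1,"slide":[0,0,-10],"yaw":0},{"hand":1,"slide":[0,0,-12],"yaw":0},{"hand":1,"slide":[0,0,-12],"yaw":0},{"hand":1,"slide":[0,0,-12],"yaw":0}]'
python3 - <<'E'
from h import *
s=capture("scene");t=capture("top")
for z in(.04,):print(blob("scene",s,[75,100,60],[100,255,255],(290,130,510,290),z)[0])
a=cv2.resize(t[120:290,50:250],None,fx=2,fy=2);b=cv2.resize(s[180:380,290:490],None,fx=1.9,fy=1.9)
o=np.zeros((390,800,3),np.uint8);o[:a.shape[0],:a.shape[1]]=a;o[:b.shape[0],410:410+b.shape[1]]=b;cv2.imwrite("pics/z5.png",o)
E
```

```text
time_s: 22.1
tcp_pos: [0.5538, 0.3431, 0.2471]
ee_rot: [[-0.017, -1.0, -0.005], [-1.0, 0.017, -0.004], [0.004, 0.005, -1.0]]
wrist_force: [-0.8, -0.5, -4.6]
gripper_width: 0.13
time_s: 22.85
tcp_pos: [0.5555, 0.3426, 0.1316]
ee_rot: [[-0.019, -1.0, 0.001], [-1.0, 0.019, 0.0], [-0.0, -0.001, -1.0]]
wrist_force: [-0.0, 0.8, -4.9]
gripper_width: 0.133
((549.313720703125, 273.53521728515625), (123.87303924560547, 166.32357788085938), 89.89610290527344)
```

View pics/z5.png

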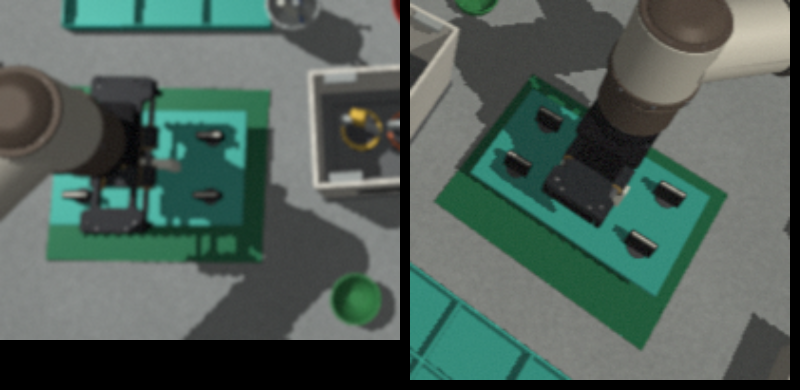

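```bash
python3 -m inch '[{"hand":1,"slide":[0,0,-1.5],"yaw":0},{"hand":1,"slide":[0,0,-2.4],"yaw":0},{"hand":1,"slide":[0,0,-2.7],"yaw":0},{"hand":1,"slide":[0,0,-2.9],"yaw":0},{"hand":1,"slide":[0,0,-2.9],"yaw":0}]' && python3 -m inch '[{"hand":0.6,"slide":[0,0,0],"yaw":0},{"hand":0.6,"slide":[0,0,0],"yaw":0},{"hand":0.6,"slide":[0,0,0],"yaw":0},{"hand":0.6,"slide":[0,0,3],"yaw":0},{"hand":0.6,"slide":[0,0,8],"yaw":0},{"hand":0.6,"slide":[-6,-4,14],"yaw":0},{"hand":0.6,"slide":[-12,-8,20],"yaw":0},{"hand":0.6,"slide":[-16,-8,24],"yaw":0},{"hand":0.6,"slide":[-18,-8,24],"yaw":0},{"hand":0.6,"slide":[-18,-8,24],"yaw":0}]'
python3 - <<'E'
from h import *
s=capture("scene");t=capture("top")
for n,i,b in(("scene",s,(290,210,470,370)),("top",t,(60,150,195,260))):print(blob(n,i,[75,100,60],[100,255,255],b,.021)[0])
a=cv2.resize(t[120:230,190:320],None,fx=3,fy=3);b=cv2.resize(s[130:290,180:340],None,fx=2.5,fy=2.5)
o=np.zeros((400,800,3),np.uint8);o[:a.shape[0],:a.shape[1]]=a;o[:b.shape[0],400:400+b.shape[1]]=b;cv2.imwrite("pics/z6.png",o)
E
```

```text
time_s: 23.58
tcp_pos: [0.5551, 0.3422, 0.1033]
ee_rot: [[-0.019, -1.0, 0.0], [-1.0, 0.019, -0.0], [0.0, -0.0, -1.0]]
wrist_force: [-2.4, -2.0, 2.6]
gripper_width: 0.13
time_s: 24.82
tcp_pos: [0.3736, 0.2621, 0.3459]
ee_rot: [[-0.017, -1.0, 0.005], [-1.0, 0.017, 0.007], [-0.007, -0.005, -1.0]]
wrist_force: [0.5, 0.8, -0.2]
gripper_width: 0.398
((553.6281127929688, 341.92236328125), (172.53353881835938, 267.8473815917969), 0.6301464438438416)
((552.2290649414062, 335.1120300292969), (288.31317138671875, 233.0474395751953), 86.67585754394531)
```

View pics/z6.png

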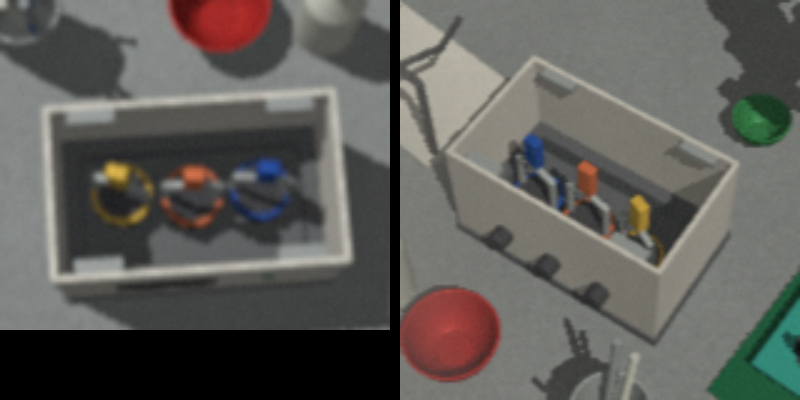

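```bash
cat > tabs.py <<'E'
from h import *
np.set_printoptions(precision=4,suppress=True)
t=capture("top");s=capture("scene")
for n,h0,h1 in(("yellow",18,32),("orange",3,14),("blue",105,125)):
    o=[]
    for c,im,b in(("top",t,(200,145,310,220)),("scene",s,(190,150,310,250))):
        m=cv2.inRange(cv2.cvtColor(im,cv2.COLOR_BGR2HSV),np.array([h0,120,90]),np.array([h1,255,255]))
        k=np.zeros_like(m);k[b[1]:b[3],b[0]:b[2]]=255;m&=k
        m=cv2.morphologyEx(m,cv2.MORPH_OPEN,np.ones((3,3)))
        N,l,st,ce=cv2.connectedComponentsWithStats(m)
        if N<2:o=[];print(n,c,"none");break
        # tab = blob highest on the wall side of the image with decent area
        i=1+np.argmax(st[1:,4]);o.append(ce[i]);print(n,c,st[1:].tolist())
        if c=="top":
            v,u=np.nonzero(l==i);w=onz(c,np.c_[u,v],.139)*1000;print("  rect top",cv2.minAreaRect(w[:,:2].astype(np.float32)),onz(c,ce[i],.133)[0])
    if len(o)==2:print("  two-view",two(o[1],o[0]))
print("tcp",sense()["tcp_pos"])
E
python3 tabs.py
```

```text
yellow top [[225, 174, 8, 7, 49]]
  rect top ((608.0286254882812, 55.542724609375), (17.798486709594727, 15.534322738647461), 89.74788665771484) [0.6093 0.0553 0.133 ]
yellow scene [[272, 208, 8, 14, 94]]
  two-view (array([0.6109, 0.0569, 0.1223]), np.float64(0.0025238074083187294))
orange top [[250, 175, 10, 7, 57], [255, 192, 5, 4, 16]]
  rect top ((605.1329956054688, -10.38437271118164), (22.893709182739258, 15.550803184509277), 89.71468353271484) [ 0.6069 -0.0104  0.133 ]
orange scene [[251, 195, 8, 13, 87]]
  two-view (array([ 0.6085, -0.0092,  0.1218]), np.float64(0.003178251808883781))
blue top [[276, 173, 8, 6, 42]]
  rect top ((611.3826904296875, -74.13536834716797), (17.882905960083008, 13.092475891113281), 88.8877944946289) [ 0.6132 -0.0748  0.133 ]
blue scene [[231, 184, 6, 12, 50]]
  two-view (array([ 0.6135, -0.073 ,  0.1248]), np.float64(0.005704994023430062))
tcp [0.3754 0.2626 0.3413]
```

```bash
python3 - <<'E'
from h import *
t=capture("top");s=capture("scene")
a=cv2.resize(t[165:225,325:435],None,fx=7,fy=5,interpolation=2);b=cv2.resize(s[110:180,120:230],None,fx=7,fy=4,interpolation=2)
cv2.imwrite("pics/z7.png",np.r_[a,b])
E
```

```text
(no output)
```

View pics/z7.png

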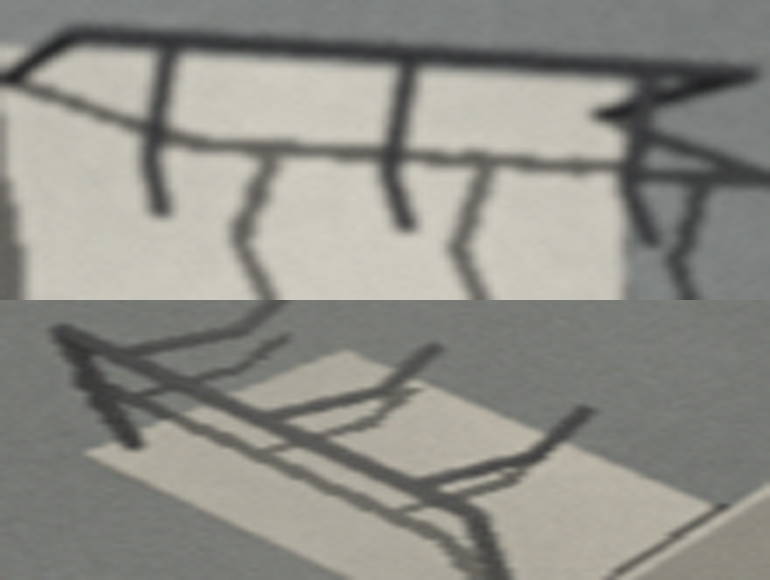

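```bash
python3 - <<'E'
from h import *
np.set_printoptions(precision=4,suppress=True)
h=.42
K=[((196.4,149.5),(346.4,197)),((175,132),(380.7,199.4)),((154.7,117.5),(415.3,202))]
Tp=[((204.3,137.5),(348.1,207.4)),((182.1,122),(383.1,210.6))]
for a,b in K+Tp:
    a=np.array(a)-h;b=np.array(b)-h
    print(two(a,b),onz("top",b,.112)[0,:2],onz("scene",a,.112)[0,:2],'tip',onz("top",b,.13)[0,:2],onz("scene",a,.13)[0,:2])
E
```

```text
(array([ 0.5607, -0.2505,  0.1053]), np.float64(0.0013855055732724816)) [ 0.5601 -0.2493] [ 0.5643 -0.2452] tip [ 0.5573 -0.2444] [ 0.5745 -0.233 ]
(array([ 0.5527, -0.3384,  0.1124]), np.float64(0.0016425403658599641)) [ 0.5532 -0.3393] [ 0.5523 -0.3378] tip [ 0.5505 -0.3327] [ 0.5627 -0.3237]
(array([ 0.5451, -0.4297,  0.1094]), np.float64(0.0038961222100651035)) [ 0.5457 -0.4304] [ 0.5462 -0.4251] tip [ 0.5432 -0.422 ] [ 0.5567 -0.4093]
(array([ 0.5297, -0.2459,  0.1306]), np.float64(0.002767457341448931)) [ 0.5327 -0.2523] [ 0.5179 -0.2574] tip [ 0.5305 -0.2474] [ 0.529  -0.2449]
(array([ 0.5215, -0.3369,  0.128 ]), np.float64(0.0015962496663965019)) [ 0.5237 -0.3436] [ 0.5113 -0.3487] tip [ 0.5216 -0.3369] [ 0.5225 -0.3344]
```

```bash
python3 -m inch '[{"hand":0.5,"slide":[5,-6,0],"yaw":-0.18},{"hand":0.5,"slide":[9,-11,0],"yaw":-0.36},{"hand":0.5,"slide":[12,-16,0],"yaw":-0.54},{"hand":0.5,"slide":[16,-21,0],"yaw":-0.72},{"hand":0.5,"slide":[20,-26,0],"yaw":-0.9},{"hand":0.5,"slide":[23.9,-31,0],"yaw":-1.08},{"hand":0.5,"slide":[23.9,-33.6,0],"yaw":-1.26},{"hand":0.5,"slide":[23.9,-33.6,0],"yaw":-1.44},{"hand":0.5,"slide":[23.9,-33.6,-4],"yaw":-1.49},{"hand":0.5,"slide":[23.9,-33.6,-8],"yaw":-1.49}]'; python3 tabs.py; python3 - <<'E'
from h import *
t=capture("top");s=capture("scene")
a=cv2.resize(t[120:230,190:320],None,fx=3,fy=3);b=cv2.resize(s[130:290,180:340],None,fx=2.5,fy=2.5)
o=np.zeros((400,800,3),np.uint8);o[:a.shape[0],:a.shape[1]]=a;o[:b.shape[0],400:400+b.shape[1]]=b;cv2.imwrite("pics/z8.png",o)
E
```

```text
time_s: 26.38
tcp_pos: [0.6147, -0.0746, 0.2594]
ee_rot: [[-0.998, -0.06, -0.002], [-0.06, 0.998, -0.0], [0.002, -0.0, -1.0]]
wrist_force: [0.4, -0.6, 0.0]
gripper_width: 0.493
yellow top [[230, 175, 3, 5, 15], [234, 189, 5, 5, 17]]
  rect top ((571.91455078125, 36.58805847167969), (10.06834602355957, 10.224566459655762), 89.6780014038086) [0.5729 0.0367 0.133 ]
yellow scene [[272, 208, 8, 14, 95]]
  two-view (array([0.5832, 0.0392, 0.0697]), np.float64(0.0017221329431375755))
orange top [[251, 177, 7, 5, 30], [257, 192, 3, 3, 9]]
  rect top ((602.5429077148438, -9.08197021484375), (15.268187522888184, 10.357479095458984), 89.71463012695312) [ 0.6032 -0.01    0.133 ]
orange scene [[251, 195, 8, 13, 86]]
  two-view (array([ 0.606 , -0.0099,  0.1181]), np.float64(0.0009496482546807846))
blue top none
tcp [ 0.612  -0.0743  0.2552]
```

View pics/z8.png

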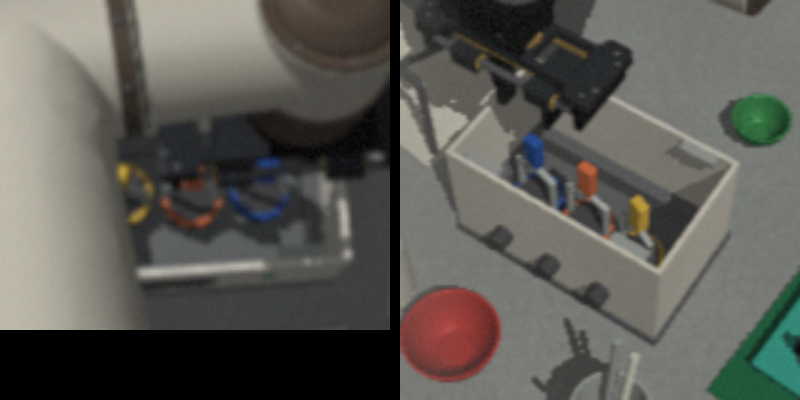

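```bash
python3 -m inch '[{"hand":0.5,"slide":[0,0,-4],"yaw":0},{"hand":0.5,"slide":[0,0,-7],"yaw":0},{"hand":0.5,"slide":[0,0,-9],"yaw":0},{"hand":0.5,"slide":[0,0,-9],"yaw":0},{"hand":1,"slide":[0,0,-9],"yaw":0},{"hand":1,"slide":[0,0,-9],"yaw":0},{"hand":1,"slide":[0,0,-9],"yaw":0},{"hand":1,"slide":[0,0,-9],"yaw":0},{"hand":1,"slide":[0,0,-9],"yaw":0}]'
```

```text
time_s: 27.7
tcp_pos: [0.6144, -0.0736, 0.1732]
ee_rot: [[-0.998, -0.062, 0.001], [-0.062, 0.998, -0.0], [-0.001, -0.0, -1.0]]
wrist_force: [-0.7, 1.4, 4.8]
gripper_width: 0.214
```

```bash
python3 -m inch '[{"hand":1,"slide":[0,0,2],"yaw":0},{"hand":1,"slide":[0,0,6],"yaw":0},{"hand":1,"slide":[0,0,11],"yaw":0},{"hand":1,"slide":[0,0,16],"yaw":0},{"hand":1,"slide":[0,0,18],"yaw":0},{"hand":1,"slide":[0,0,18],"yaw":0},{"hand":1,"slide":[-2,-5,18],"yaw":-0.05},{"hand":1,"slide":[-4,-10,18],"yaw":-0.1},{"hand":1,"slide":[-6,-15,18],"yaw":-0.15},{"hand":1,"slide":[-8,-20,18],"yaw":-0.157}]' && python3 -m inch '[{"hand":1,"slide":[-2.5,-5,0],"yaw":0},{"hand":1,"slide":[-4.5,-10,0],"yaw":0},{"hand":1,"slide":[-5.5,-14.8,0],"yaw":0},{"hand":1,"slide":[-5.5,-14.8,-4],"yaw":0},{"hand":1,"slide":[-5.5,-14.8,-8],"yaw":0},{"hand":1,"slide":[-5.5,-14.8,-11],"yaw":0},{"hand":1,"slide":[-5.5,-14.8,-12.3],"yaw":0},{"hand":1,"slide":[-5.5,-14.8,-12.3],"yaw":0},{"hand":1,"slide":[-5.5,-14.8,-12.3],"yaw":0}]'
python3 - <<'E'
from h import *
s=capture("scene");t=capture("top")
a=cv2.resize(t[130:260,310:450],None,fx=2.8,fy=2.8);b=cv2.resize(s[80:200,100:240],None,fx=2.8,fy=2.8)
o=np.zeros((400,800,3),np.uint8);o[:a.shape[0],:a.shape[1]]=a;o[:b.shape[0],400:400+b.shape[1]]=b;cv2.imwrite("pics/z9.png",o)
E
```

```text
time_s: 28.95
tcp_pos: [0.5327, -0.2746, 0.3495]
ee_rot: [[-0.995, 0.095, -0.004], [0.095, 0.995, 0.002], [0.004, 0.001, -1.0]]
wrist_force: [0.9, -0.7, -1.5]
gripper_width: 0.209
time_s: 30.08
tcp_pos: [0.4797, -0.422, 0.2305]
ee_rot: [[-0.996, 0.095, 0.002], [0.095, 0.996, -0.001], [-0.002, -0.001, -1.0]]
wrist_force: [-0.1, 0.2, -1.2]
gripper_width: 0.208
```

View pics/z9.png

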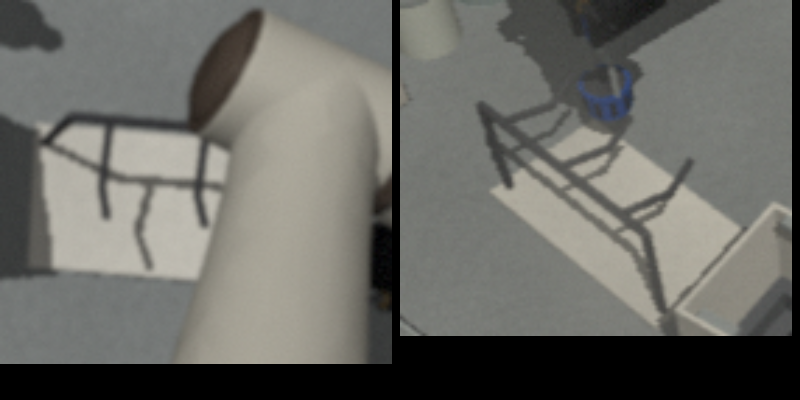

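```bash
python3 - <<'E'
from h import *
np.set_printoptions(precision=4,suppress=True)
s=capture("scene")
r,c=blob("scene",s,[105,100,40],[125,255,255],(140,90,210,140),.098)
print(r,cv2.boundingRect(c),"exp rim L/R/top/bot",proj("scene",[[.4797,-.422,.0965]]),proj("scene",[[.4797,-.422,.0625]]))
E
python3 -m inch '[{"hand":1,"slide":[0,0,-0.4],"yaw":0},{"hand":1,"slide":[0,0,-0.4],"yaw":0}]'
```

```text
((491.33343505859375, -396.3699645996094), (61.63399887084961, 53.14993667602539), 62.174537658691406) (164, 105, 18, 18) exp rim L/R/top/bot [[171.8846 108.59  ]] [[173.7751 116.6507]]
time_s: 30.48
tcp_pos: [0.4789, -0.4214, 0.225]
ee_rot: [[-0.995, 0.095, -0.0], [0.095, 0.995, 0.0], [0.0, 0.0, -1.0]]
wrist_force: [0.5, 0.8, -2.1]
gripper_width: 0.209
```

```bash
python3 -m inch '[{"hand":1,"slide":[1.5,-0.15,0],"yaw":0},{"hand":1,"slide":[3,-0.3,0],"yaw":0},{"hand":1,"slide":[4.5,-0.4,0],"yaw":0},{"hand":1,"slide":[6,-0.55,0],"yaw":0},{"hand":1,"slide":[6.5,-0.6,0],"yaw":0},{"hand":1,"slide":[6.5,-0.6,0],"yaw":0}]' && python3 -m inch '[{"hand":1,"slide":[0,0,-0.8],"yaw":0},{"hand":1,"slide":[0,0,-1.6],"yaw":0},{"hand":1,"slide":[0,0,-2.2],"yaw":0},{"hand":1,"slide":[0,0,-2.5],"yaw":0},{"hand":1,"slide":[0,0,-2.5],"yaw":0}]'
```

```text
time_s: 31.22
tcp_pos: [0.5443, -0.4275, 0.2249]
ee_rot: [[-0.995, 0.095, -0.001], [0.095, 0.995, 0.0], [0.001, 0.0, -1.0]]
wrist_force: [1.3, -0.3, -0.8]
gripper_width: 0.211
time_s: 31.85
tcp_pos: [0.5448, -0.4283, 0.2011]
ee_rot: [[-0.995, 0.095, 0.003], [0.095, 0.995, -0.002], [-0.003, -0.002, -1.0]]
wrist_force: [2.2, -3.0, 0.1]
gripper_width: 0.21
```

```bash
python3 -m inch '[{"hand":1,"slide":[0,0,-0.2],"yaw":0},{"hand":1,"slide":[0,0,-0.3],"yaw":0},{"hand":1,"slide":[0,0,-0.3],"yaw":0}]'; python3 - <<'E'
from h import *
s=capture("scene");t=capture("top")
a=cv2.resize(t[130:260,310:450],None,fx=2.8,fy=2.8);b=cv2.resize(s[80:180,100:200],None,fx=4,fy=4)
o=np.zeros((400,800,3),np.uint8);o[:a.shape[0],:a.shape[1]]=a;o[:b.shape[0],400:400+b.shape[1]]=b;cv2.imwrite("pics/z10.png",o)
E
```

```text
time_s: 32.22
tcp_pos: [0.5454, -0.4285, 0.2003]
ee_rot: [[-0.996, 0.094, 0.005], [0.094, 0.996, -0.004], [-0.005, -0.003, -1.0]]
wrist_force: [0.8, -0.8, 7.5]
gripper_width: 0.207
```

View pics/z10.png

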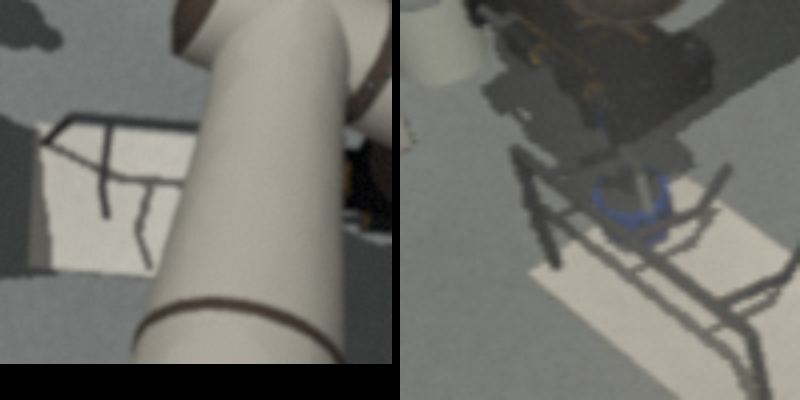

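```bash
python3 -m inch '[{"hand":0.5,"slide":[0,0,0.1],"yaw":0},{"hand":0.5,"slide":[0,0,0.1],"yaw":0},{"hand":0.5,"slide":[0,0,0.1],"yaw":0},{"hand":0.5,"slide":[0,0,2],"yaw":0},{"hand":0.5,"slide":[0,0,6],"yaw":0},{"hand":0.5,"slide":[0,0,12],"yaw":0},{"hand":0.5,"slide":[-5,4,12],"yaw":0},{"hand":0.5,"slide":[-10,8,12],"yaw":0},{"hand":0.5,"slide":[-14,12,12],"yaw":0},{"hand":0.5,"slide":[-14,16,12],"yaw":0}]'; python3 tabs.py; python3 - <<'E'
from h import *
s=capture("scene");t=capture("top")
a=cv2.resize(t[130:230,310:450],None,fx=2.8,fy=2.8);b=cv2.resize(s[80:180,100:200],None,fx=4,fy=4)
o=np.zeros((400,800,3),np.uint8);o[:a.shape[0],:a.shape[1]]=a;o[:b.shape[0],400:400+b.shape[1]]=b;cv2.imwrite("pics/z11.png",o)
E
```

```text
time_s: 33.58
tcp_pos: [0.4009, -0.2664, 0.3173]
ee_rot: [[-0.995, 0.097, -0.001], [0.097, 0.995, 0.001], [0.001, 0.001, -1.0]]
wrist_force: [1.4, 0.6, 0.4]
gripper_width: 0.501
yellow top [[225, 174, 8, 7, 48], [234, 189, 5, 5, 17]]
  rect top ((608.029296875, 55.549495697021484), (17.78493881225586, 15.53305721282959), 89.74788665771484) [0.6094 0.0555 0.133 ]
yellow scene [[272, 208, 8, 14, 92]]
  two-view (array([0.611 , 0.0571, 0.1227]), np.float64(0.002621704580454065))
orange top [[250, 175, 10, 6, 51]]
  rect top ((606.4253540039062, -10.390917778015137), (22.894155502319336, 12.965058326721191), 89.71961975097656) [ 0.6079 -0.0103  0.133 ]
orange scene [[251, 195, 8, 13, 87]]
  two-view (array([ 0.6091, -0.009 ,  0.1229]), np.float64(0.0036424487192719605))
blue top none
tcp [ 0.4026 -0.2652  0.3177]
```

View pics/z11.png

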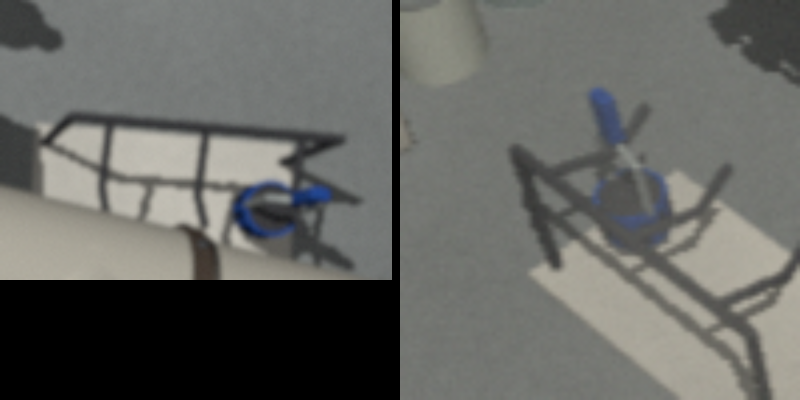

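```bash
python3 -m inch '[{"hand":0.5,"slide":[4,5,0],"yaw":0.157},{"hand":0.5,"slide":[8,10,0],"yaw":0.157},{"hand":0.5,"slide":[12,15,0],"yaw":0.157},{"hand":0.5,"slide":[16,20,0],"yaw":0.157},{"hand":0.5,"slide":[20.8,25.7,0],"yaw":0.157},{"hand":0.5,"slide":[20.8,25.7,0],"yaw":0.157},{"hand":0.5,"slide":[20.8,25.7,-4],"yaw":0.157},{"hand":0.5,"slide":[20.8,25.7,-7],"yaw":0.157},{"hand":0.5,"slide":[20.8,25.7,-7],"yaw":0.157}]'; python3 tabs.py
```

```text
time_s: 34.9
tcp_pos: [0.6109, -0.0119, 0.2441]
ee_rot: [[-0.998, -0.06, -0.007], [-0.06, 0.998, -0.001], [0.007, -0.001, -1.0]]
wrist_force: [1.0, 1.0, 0.2]
gripper_width: 0.502
yellow top [[228, 176, 4, 3, 12], [234, 191, 3, 3, 9]]
  rect top ((608.0089111328125, 53.01426315307617), (7.626892566680908, 5.177677154541016), 89.73826599121094) [0.6093 0.0533 0.133 ]
yellow scene [[272, 208, 8, 14, 94]]
  two-view (array([0.6107, 0.0557, 0.1212]), np.float64(0.0043040017811364194))
orange top [[257, 192, 3, 3, 9]]
  rect top ((566.4736938476562, -18.827789306640625), (5.049431800842285, 5.135478973388672), 89.38990020751953) [ 0.5675 -0.019   0.133 ]
orange scene [[251, 195, 8, 13, 80]]
  two-view (array([ 0.58  , -0.0251,  0.0703]), np.float64(0.00911689914596886))
blue top none
tcp [ 0.6127 -0.0116  0.248 ]
```

```bash
python3 -m inch '[{"hand":0.5,"slide":[-0.1,0.2,-4],"yaw":0},{"hand":0.5,"slide":[-0.1,0.2,-6],"yaw":0},{"hand":0.5,"slide":[-0.1,0.2,-7.4],"yaw":0},{"hand":0.5,"slide":[-0.1,0.2,-7.4],"yaw":0},{"hand":1,"slide":[-0.1,0.2,-7.4],"yaw":0},{"hand":1,"slide":[-0.1,0.2,-7.4],"yaw":0},{"hand":1,"slide":[-0.1,0.2,-7.4],"yaw":0},{"hand":1,"slide":[-0.1,0.2,-7.4],"yaw":0},{"hand":1,"slide":[-0.1,0.2,-7.4],"yaw":0}]'
```

```text
time_s: 36.12
tcp_pos: [0.6114, -0.0086, 0.1738]
ee_rot: [[-0.998, -0.062, 0.001], [-0.062, 0.998, -0.0], [-0.001, -0.0, -1.0]]
wrist_force: [-0.3, 0.8, 1.5]
gripper_width: 0.205
```

```bash
python3 -m inch '[{"hand":1,"slide":[0,0,2],"yaw":0},{"hand":1,"slide":[0,0,6],"yaw":0},{"hand":1,"slide":[0,0,11],"yaw":0},{"hand":1,"slide":[0,0,16],"yaw":0},{"hand":1,"slide":[0,0,18],"yaw":0},{"hand":1,"slide":[0,0,18],"yaw":0},{"hand":1,"slide":[-2,-5,18],"yaw":-0.05},{"hand":1,"slide":[-4,-10,18],"yaw":-0.1},{"hand":1,"slide":[-6,-15,18],"yaw":-0.15},{"hand":1,"slide":[-8,-20,18],"yaw":-0.157}]' && python3 -m inch '[{"hand":1,"slide":[-2.4,-5,0],"yaw":0},{"hand":1,"slide":[-4.4,-10,0],"yaw":0},{"hand":1,"slide":[-4.4,-12.3,0],"yaw":0},{"hand":1,"slide":[-4.4,-12.3,-4],"yaw":0},{"hand":1,"slide":[-4.4,-12.3,-8],"yaw":0},{"hand":1,"slide":[-4.4,-12.3,-11],"yaw":0},{"hand":1,"slide":[-4.4,-12.3,-12.8],"yaw":0},{"hand":1,"slide":[-4.4,-12.3,-12.8],"yaw":0},{"hand":1,"slide":[-4.4,-12.3,-12.8],"yaw":0}]'
python3 - <<'E'
from h import *
np.set_printoptions(precision=4,suppress=True)
s=capture("scene");p=sense()["tcp_pos"]
hs=cv2.inRange(cv2.cvtColor(s,cv2.COLOR_BGR2HSV),np.array([3,120,50]),np.array([14,255,255]))
n,l,st,ce=cv2.connectedComponentsWithStats(hs[80:180,140:230]);print(st[1:]+[140,80,0,0,0])
print(p,"rim",proj("scene",p-[0,0,.134]),"bottom",proj("scene",p-[0,0,.168]),"z bail",p[2]-.084)
E
```

```text
time_s: 37.38
tcp_pos: [0.5296, -0.2097, 0.3508]
ee_rot: [[-0.995, 0.095, -0.004], [0.095, 0.995, 0.001], [0.004, 0.001, -1.0]]
wrist_force: [1.1, -0.3, -1.1]
gripper_width: 0.206
time_s: 38.5
tcp_pos: [0.4871, -0.3317, 0.2251]
ee_rot: [[-0.995, 0.095, -0.0], [0.095, 0.995, -0.0], [0.0, -0.0, -1.0]]
wrist_force: [0.5, 0.0, -0.9]
gripper_width: 0.203
[[187 103   1   1   1]
 [185 120  19  18 133]]
[ 0.4873 -0.3317  0.2257] rim [[192.5668 124.2578]] bottom [[194.0554 132.1743]] z bail 0.14172112760853328
```

```bash
python3 -m inch '[{"hand":1,"slide":[1.5,-0.15,0],"yaw":0},{"hand":1,"slide":[3,-0.3,0],"yaw":0},{"hand":1,"slide":[4.5,-0.4,0],"yaw":0},{"hand":1,"slide":[6,-0.55,0],"yaw":0},{"hand":1,"slide":[6.5,-0.6,0],"yaw":0},{"hand":1,"slide":[6.5,-0.6,0],"yaw":0}]' && python3 -m inch '[{"hand":1,"slide":[0,0,-0.8],"yaw":0},{"hand":1,"slide":[0,0,-1.6],"yaw":0},{"hand":1,"slide":[0,0,-2.2],"yaw":0},{"hand":1,"slide":[0,0,-2.5],"yaw":0},{"hand":1,"slide":[0,0,-2.5],"yaw":0}]'  && python3 -m inch '[{"hand":1,"slide":[0,0,-0.2],"yaw":0},{"hand":1,"slide":[0,0,-0.3],"yaw":0},{"hand":1,"slide":[0,0,-0.3],"yaw":0}]'
```

```text
time_s: 39.3
tcp_pos: [0.5523, -0.3375, 0.2248]
ee_rot: [[-0.995, 0.095, -0.001], [0.095, 0.995, 0.0], [0.001, 0.0, -1.0]]
wrist_force: [-0.4, 0.1, -0.6]
gripper_width: 0.209
time_s: 39.92
tcp_pos: [0.5538, -0.3388, 0.2026]
ee_rot: [[-0.996, 0.094, 0.006], [0.094, 0.996, -0.004], [-0.006, -0.003, -1.0]]
wrist_force: [2.7, -1.9, 4.6]
gripper_width: 0.209
time_s: 40.3
tcp_pos: [0.5547, -0.3389, 0.2017]
ee_rot: [[-0.996, 0.093, 0.009], [0.093, 0.996, -0.005], [-0.009, -0.004, -1.0]]
wrist_force: [1.2, -0.7, 11.5]
gripper_width: 0.207
```

```bash
python3 -m inch '[{"hand":0.5,"slide":[0,0,0.2],"yaw":0},{"hand":0.5,"slide":[0,0,0.2],"yaw":0},{"hand":0.5,"slide":[0,0,0.2],"yaw":0},{"hand":0.5,"slide":[0,0,2],"yaw":0},{"hand":0.5,"slide":[0,0,6],"yaw":0},{"hand":0.5,"slide":[0,0,12],"yaw":0},{"hand":0.5,"slide":[-5,3,12],"yaw":0},{"hand":0.5,"slide":[-10,6,12],"yaw":0},{"hand":0.5,"slide":[-14,7,12],"yaw":0},{"hand":0.5,"slide":[-14,7,12],"yaw":0}]'; python3 tabs.py; python3 - <<'E'
from h import *
s=capture("scene");t=capture("top")
a=cv2.resize(t[120:230,190:440],None,fx=3.2,fy=2.7);b=cv2.resize(s[80:240,100:320],None,fx=2,fy=1.8)
o=np.zeros((600,800,3),np.uint8);o[:a.shape[0],:a.shape[1]]=a;o[300:300+b.shape[0],:b.shape[1]]=b;cv2.imwrite("pics/z12.png",o)
E
```

```text
time_s: 41.55
tcp_pos: [0.4095, -0.2668, 0.3175]
ee_rot: [[-0.995, 0.095, -0.0], [0.095, 0.995, 0.0], [0.0, 0.0, -1.0]]
wrist_force: [0.4, 0.1, 0.5]
gripper_width: 0.5
yellow top [[225, 174, 8, 7, 48], [234, 191, 3, 3, 9]]
  rect top ((608.029296875, 55.549495697021484), (17.78493881225586, 15.53305721282959), 89.74788665771484) [0.6094 0.0555 0.133 ]
yellow scene [[272, 208, 8, 14, 94]]
  two-view (array([0.6109, 0.057 , 0.123 ]), np.float64(0.002536808696252907))
orange top none
blue top none
tcp [ 0.4122 -0.2677  0.3174]
```

View pics/z12.png

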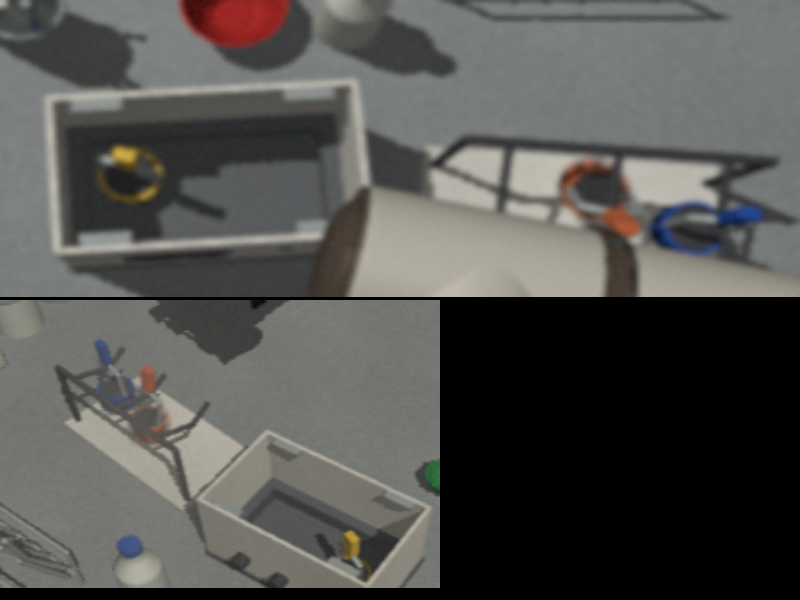

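```bash
cat > hung.py <<'E'
from h import *
np.set_printoptions(precision=4,suppress=True)
s=capture("scene");t=capture("top");H={k:cv2.cvtColor(v,cv2.COLOR_BGR2HSV) for k,v in(("scene",s),("top",t))}
for n,h0,h1 in(("yellow",18,32),("orange",3,14),("blue",105,125)):
    for c,b in(("scene",(140,90,230,180)),("top",(320,150,450,235))):
        m=cv2.inRange(H[c],np.array([h0,100,60]),np.array([h1,255,255]));k=np.zeros_like(m);k[b[1]:b[3],b[0]:b[2]]=255;m&=k
        N,l,st,ce=cv2.connectedComponentsWithStats(m);print(n,c,[(r.tolist(),q.round(1).tolist()) for r,q in zip(st[1:],ce[1:]) if r[4]>8])
for i,(x,y) in enumerate([(.561,-.248),(.552,-.338),(.544,-.428)],1):
    for c in("scene","top"):print(i,c,"exp tab",proj(c,[x,y,.143])[0],"rim",proj(c,[x,y,.064])[0])
E
python3 -m inch '[{"hand":0.5,"slide":[0,0,0],"yaw":0},{"hand":0.5,"slide":[0,0,0],"yaw":0},{"hand":0.5,"slide":[0,0,0],"yaw":0},{"hand":0.5,"slide":[0,0,0],"yaw":0}]'; python3 hung.py
```

```text
time_s: 42.25
tcp_pos: [0.4122, -0.2677, 0.3172]
ee_rot: [[-0.995, 0.095, -0.0], [0.095, 0.995, 0.0], [0.0, 0.0, -1.0]]
wrist_force: [0.2, 0.0, -0.5]
gripper_width: 0.5
yellow scene []
yellow top []
orange scene [([172, 116, 8, 15, 87], [175.4, 123.0]), ([164, 154, 3, 5, 10], [164.9, 155.9])]
orange top [([366, 181, 15, 10, 63], [371.7, 184.3]), ([371, 196, 19, 12, 102], [382.6, 201.6])]
blue scene [([148, 102, 6, 9, 21], [150.6, 105.2])]
blue top [([394, 196, 21, 18, 99], [400.9, 206.3]), ([414, 196, 15, 7, 76], [420.9, 199.3])]
1 scene exp tab [194.607  140.3604] rim [198.1528 158.9383]
1 top exp tab [348.674  194.3476] rim [340.8655 198.9168]
2 scene exp tab [172.7374 123.8374] rim [177.3114 142.7411]
2 top exp tab [384.1302 197.6456] rim [373.6343 201.9585]
3 scene exp tab [151.8866 108.4707] rim [157.3829 127.6311]
3 top exp tab [419.4612 200.5444] rim [406.296  204.6312]
```

```bash
python3 hung.py | grep -E "orange|blue"; python3 -m inch '[{"hand":0.5,"slide":[0,0,0],"yaw":0},{"hand":0.5,"slide":[0,0,0],"yaw":0},{"hand":0.5,"slide":[0,0,0],"yaw":0}]' >/dev/null; python3 hung.py| grep -E "orange|blue"; python3 - <<'E'
from h import *
print(two((175.4,123),(382.6,201.6)))
s=capture("scene");t=capture("top")
a=cv2.resize(t[165:225,325:435],None,fx=7,fy=5,interpolation=2);b=cv2.resize(s[90:165,120:230],None,fx=7,fy=4,interpolation=2)
cv2.imwrite("pics/z13.png",np.r_[a,b])
E
```

```text
orange scene [([172, 116, 9, 15, 89], [175.8, 122.8]), ([161, 152, 11, 9, 41], [165.6, 156.8])]
orange top [([363, 187, 12, 17, 69], [367.2, 194.1]), ([379, 196, 12, 7, 67], [384.1, 199.2])]
blue scene [([148, 102, 5, 6, 16], [150.1, 104.2]), ([152, 109, 4, 6, 9], [153.1, 111.6])]
blue top [([394, 196, 21, 18, 100], [400.8, 206.1]), ([414, 196, 15, 7, 77], [421.2, 199.3])]
orange scene [([172, 116, 7, 15, 86], [174.5, 122.7]), ([165, 155, 7, 5, 12], [167.3, 157.5])]
orange top [([363, 185, 13, 19, 83], [368.2, 192.8]), ([378, 196, 13, 9, 79], [383.9, 200.7])]
blue scene [([148, 102, 6, 9, 21], [150.6, 105.1])]
blue top [([393, 196, 22, 18, 100], [400.7, 206.2]), ([414, 196, 15, 7, 75], [421.0, 199.3])]
(array([ 0.54296258, -0.33566409,  0.13977808]), np.float64(0.00227979299013093))
```

View pics/z13.png

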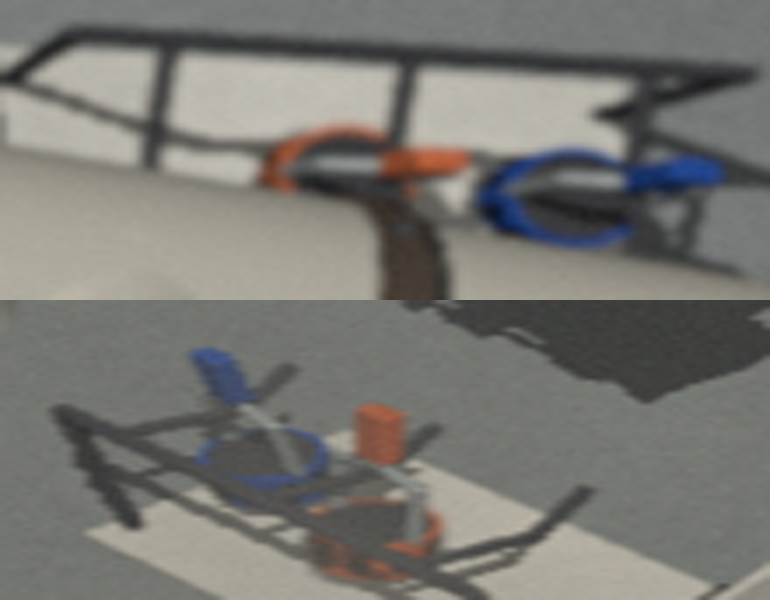

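```bash
python3 -m inch '[{"hand":0.5,"slide":[4,6,0],"yaw":0.157},{"hand":0.5,"slide":[7,11,0],"yaw":0.157},{"hand":0.5,"slide":[10,16,0],"yaw":0.157},{"hand":0.5,"slide":[13,21,0],"yaw":0.157},{"hand":0.5,"slide":[16,26,0],"yaw":0.157},{"hand":0.5,"slide":[20,32.5,0],"yaw":0.157},{"hand":0.5,"slide":[20,32.5,0],"yaw":0.157},{"hand":0.5,"slide":[20,32.5,-5],"yaw":0.157},{"hand":0.5,"slide":[20,32.5,-8],"yaw":0.157},{"hand":0.5,"slide":[20,32.5,-8],"yaw":0.157}]'; python3 tabs.py|grep -A3 yellow; python3 hung.py | grep -E "exp|orange|blue"
```

```text
time_s: 44.28
tcp_pos: [0.6106, 0.0565, 0.2347]
ee_rot: [[-0.998, -0.061, -0.006], [-0.061, 0.998, -0.002], [0.006, -0.002, -1.0]]
wrist_force: [0.3, 0.3, 0.8]
gripper_width: 0.5
yellow top [[226, 175, 5, 3, 15], [234, 191, 3, 3, 9]]
  rect top ((610.6159057617188, 56.81741714477539), (10.163383483886719, 5.182096004486084), 89.7425308227539) [0.6119 0.0571 0.133 ]
yellow scene [[272, 209, 8, 13, 83]]
  two-view (array([0.6132, 0.0585, 0.1243]), np.float64(0.002274194035320134))
orange top none
blue top none
orange scene [([170, 117, 7, 14, 73], [173.3, 123.5]), ([182, 141, 2, 9, 12], [182.7, 145.8]), ([175, 150, 8, 4, 16], [178.8, 151.1])]
orange top [([363, 190, 17, 19, 103], [369.2, 199.8]), ([379, 195, 13, 9, 68], [384.4, 198.3])]
blue scene [([148, 102, 5, 7, 17], [150.2, 104.4])]
blue top [([394, 196, 21, 19, 108], [400.9, 206.8]), ([414, 196, 15, 8, 78], [421.0, 199.4])]
1 scene exp tab [194.607  140.3604] rim [198.1528 158.9383]
1 top exp tab [348.674  194.3476] rim [340.8655 198.9168]
2 scene exp tab [172.7374 123.8374] rim [177.3114 142.7411]
2 top exp tab [384.1302 197.6456] rim [373.6343 201.9585]
3 scene exp tab [151.8866 108.4707] rim [157.3829 127.6311]
3 top exp tab [419.4612 200.5444] rim [406.296  204.6312]
```

```bash
python3 -m inch '[{"hand":0.5,"slide":[0,0,-3],"yaw":0},{"hand":0.5,"slide":[0,0,-5],"yaw":0},{"hand":0.5,"slide":[0,0,-6.3],"yaw":0},{"hand":0.5,"slide":[0,0,-6.3],"yaw":0},{"hand":1,"slide":[0,0,-6.3],"yaw":0},{"hand":1,"slide":[0,0,-6.3],"yaw":0},{"hand":1,"slide":[0,0,-6.3],"yaw":0},{"hand":1,"slide":[0,0,-6.3],"yaw":0},{"hand":1,"slide":[0,0,-6.3],"yaw":0}]'
```

```text
time_s: 45.6
tcp_pos: [0.6124, 0.0573, 0.1748]
ee_rot: [[-0.998, -0.062, 0.001], [-0.062, 0.998, -0.0], [-0.001, -0.0, -1.0]]
wrist_force: [0.5, 0.0, 1.8]
gripper_width: 0.22
```

```bash
python3 -m inch '[{"hand":1,"slide":[0,0,2],"yaw":0},{"hand":1,"slide":[0,0,6],"yaw":0},{"hand":1,"slide":[0,0,11],"yaw":0},{"hand":1,"slide":[0,0,16],"yaw":0},{"hand":1,"slide":[0,0,18],"yaw":0},{"hand":1,"slide":[0,0,18],"yaw":0},{"hand":1,"slide":[-2,-5,18],"yaw":-0.05},{"hand":1,"slide":[-4,-10,18],"yaw":-0.1},{"hand":1,"slide":[-6,-15,18],"yaw":-0.15},{"hand":1,"slide":[-8,-20,18],"yaw":-0.157}]' && python3 -m inch '[{"hand":1,"slide":[-2,-5,0],"yaw":0},{"hand":1,"slide":[-3.6,-9.9,0],"yaw":0},{"hand":1,"slide":[-3.6,-9.9,0],"yaw":0},{"hand":1,"slide":[-3.6,-9.9,-4],"yaw":0},{"hand":1,"slide":[-3.6,-9.9,-8],"yaw":0},{"hand":1,"slide":[-3.6,-9.9,-11],"yaw":0},{"hand":1,"slide":[-3.6,-9.9,-12.8],"yaw":0},{"hand":1,"slide":[-3.6,-9.9,-12.8],"yaw":0},{"hand":1,"slide":[-3.6,-9.9,-12.8],"yaw":0}]'
python3 - <<'E'
from h import *
np.set_printoptions(precision=4,suppress=True)
s=capture("scene");p=sense()["tcp_pos"]
hs=cv2.inRange(cv2.cvtColor(s,cv2.COLOR_BGR2HSV),np.array([18,100,50]),np.array([32,255,255]))
n,l,st,ce=cv2.connectedComponentsWithStats(hs[100:190,170:260]);print(st[1:]+[170,100,0,0,0])
print(p,"rim",proj("scene",p-[0,0,.136]),"bottom",proj("scene",p-[0,0,.17]),"z bail",p[2]-.0858)
E
```

```text
time_s: 46.85
tcp_pos: [0.5305, -0.1437, 0.3518]
ee_rot: [[-0.995, 0.095, -0.004], [0.095, 0.995, 0.001], [0.004, 0.0, -1.0]]
wrist_force: [0.3, -1.2, 0.5]
gripper_width: 0.218
time_s: 47.98
tcp_pos: [0.4964, -0.2413, 0.2264]
ee_rot: [[-0.996, 0.094, 0.0], [0.094, 0.996, -0.0], [-0.0, -0.0, -1.0]]
wrist_force: [-0.4, 0.8, -1.2]
gripper_width: 0.215
[[198 100   2   2   3]
 [222 100   6   5  10]
 [195 103   5   5   8]
 [202 103   4   3   4]
 [207 106   6   5   7]
 [210 113   5   6  13]
 [210 120   2   6  10]
 [214 133   1   1   1]
 [205 134  20  21 184]]
[ 0.4966 -0.2414  0.2269] rim [[213.8094 140.1514]] bottom [[214.8671 147.9362]] z bail 0.1410695456955796
```

```bash
python3 -m inch '[{"hand":1,"slide":[1.5,-0.15,0],"yaw":0},{"hand":1,"slide":[3,-0.3,0],"yaw":0},{"hand":1,"slide":[4.5,-0.4,0],"yaw":0},{"hand":1,"slide":[6,-0.55,0],"yaw":0},{"hand":1,"slide":[6.5,-0.6,0],"yaw":0},{"hand":1,"slide":[6.5,-0.6,0],"yaw":0}]' && python3 -m inch '[{"hand":1,"slide":[0,0,-0.8],"yaw":0},{"hand":1,"slide":[0,0,-1.6],"yaw":0},{"hand":1,"slide":[0,0,-2.2],"yaw":0},{"hand":1,"slide":[0,0,-2.5],"yaw":0},{"hand":1,"slide":[0,0,-2.5],"yaw":0}]'
```

```text
time_s: 48.78
tcp_pos: [0.5612, -0.2476, 0.2258]
ee_rot: [[-0.995, 0.095, -0.001], [0.095, 0.995, 0.0], [0.001, 0.0, -1.0]]
wrist_force: [-0.7, 0.0, -2.4]
gripper_width: 0.221
time_s: 49.4
tcp_pos: [0.5626, -0.2487, 0.2029]
ee_rot: [[-0.996, 0.094, 0.005], [0.094, 0.996, -0.003], [-0.005, -0.002, -1.0]]
wrist_force: [1.5, -4.8, 2.3]
gripper_width: 0.221
```

```bash
python3 -m inch '[{"hand":0.5,"slide":[0,0,0],"yaw":0},{"hand":0.5,"slide":[0,0,0],"yaw":0},{"hand":0.5,"slide":[0,0,0],"yaw":0},{"hand":0.5,"slide":[0,0,2],"yaw":0},{"hand":0.5,"slide":[0,0,6],"yaw":0},{"hand":0.5,"slide":[0,0,12],"yaw":0},{"hand":0.5,"slide":[-5,5,13],"yaw":0},{"hand":0.5,"slide":[-10,10,13],"yaw":0},{"hand":0.5,"slide":[-14,16,13],"yaw":0},{"hand":0.5,"slide":[-17,22,13],"yaw":0}]' && python3 -m inch '[{"hand":0.5,"slide":[0,4,0],"yaw":0},{"hand":0.5,"slide":[0,10,0],"yaw":0},{"hand":0.5,"slide":[0,10,0],"yaw":0},{"hand":0.5,"slide":[0,10,0],"yaw":0},{"hand":0.5,"slide":[0,10,0],"yaw":0},{"hand":0.5,"slide":[0,10,0],"yaw":0},{"hand":0.5,"slide":[0,10,0],"yaw":0},{"hand":0.5,"slide":[0,10,0],"yaw":0},{"hand":0.5,"slide":[0,10,0],"yaw":0},{"hand":0.5,"slide":[0,10,0],"yaw":0}]'; python3 hung.py; python3 - <<'E'
from h import *
s=capture("scene");t=capture("top")
a=cv2.resize(t[165:225,325:435],None,fx=7.2,fy=5,interpolation=2);b=cv2.resize(s[90:180,120:230],None,fx=3.6,fy=3.3,interpolation=2);c=cv2.resize(s[200:370,290:470],(396,297))
cv2.imwrite("pics/z14.png",np.r_[a,np.c_[b,c]])
for th in(60,75,):
  for n,i,bx,in(("scene",s,(300,215,460,360)),("top",t,(70,160,190,255))):
    m=cv2.inRange(cv2.cvtColor(i,cv2.COLOR_BGR2HSV),np.array([82,60,95]),np.array([100,255,255]));k=np.zeros_like(m);k[bx[1]:bx[3],bx[0]:bx[2]]=255;m&=k
    c=max(cv2.findContours(m,0,1)[0],key=cv2.contourArea);print(n,cv2.minAreaRect((onz(n,c[:,0],.021)[:,:2]*1000).astype(np.float32)))
  break
E
```

```text
time_s: 50.65
tcp_pos: [0.4041, -0.0534, 0.3309]
ee_rot: [[-0.995, 0.096, -0.0], [0.096, 0.995, 0.0], [0.001, 0.0, -1.0]]
wrist_force: [1.1, 0.8, -0.2]
gripper_width: 0.505
time_s: 51.9
tcp_pos: [0.4061, 0.0455, 0.3312]
ee_rot: [[-0.995, 0.095, -0.0], [0.095, 0.995, 0.0], [0.0, 0.0, -1.0]]
wrist_force: [-0.4, 0.3, 0.1]
gripper_width: 0.498
yellow scene [([190, 133, 9, 15, 81], [194.0, 140.1]), ([188, 153, 20, 21, 152], [199.4, 165.8])]
yellow top [([331, 189, 25, 21, 167], [342.2, 197.9])]
orange scene [([169, 117, 8, 15, 68], [172.4, 123.9]), ([174, 142, 13, 12, 45], [181.0, 149.2])]
orange top [([362, 192, 19, 20, 113], [369.3, 202.9]), ([380, 194, 12, 7, 64], [385.0, 196.7])]
blue scene [([148, 102, 5, 6, 16], [150.1, 104.2])]
blue top [([393, 196, 22, 19, 109], [400.8, 206.7]), ([414, 196, 15, 8, 77], [420.9, 199.4])]
1 scene exp tab [194.607  140.3604] rim [198.1528 158.9383]
1 top exp tab [348.674  194.3476] rim [340.8655 198.9168]
2 scene exp tab [172.7374 123.8374] rim [177.3114 142.7411]
2 top exp tab [384.1302 197.6456] rim [373.6343 201.9585]
3 scene exp tab [151.8866 108.4707] rim [157.3829 127.6311]
3 top exp tab [419.4612 200.5444] rim [406.296  204.6312]Traceback (most recent call last):
  File "<stdin>", line 4, in <module>
    res = self.concatenate(tuple(objs), axis=axis)
ValueError: all the input array dimensions except for the concatenation axis must match exactly, but along dimension 1, the array at index 0 has size 792 and the array at index 1 has size 396
```

```bash
python3 - <<'E'
from h import *
s=capture("scene");t=capture("top")
a=cv2.resize(t[165:225,325:435],(792,300),interpolation=2);b=cv2.resize(s[90:180,120:230],(396,297),interpolation=2);c=cv2.resize(s[200:370,290:470],(396,297))
cv2.imwrite("pics/z14.png",np.vstack([a,np.hstack([b,c])]))
for n,i,bx,in(("scene",s,(300,215,460,360)),("top",t,(70,160,190,255))):
    m=cv2.inRange(cv2.cvtColor(i,cv2.COLOR_BGR2HSV),np.array([82,60,95]),np.array([100,255,255]));k=np.zeros_like(m);k[bx[1]:bx[3],bx[0]:bx[2]]=255;m&=k
    c=max(cv2.findContours(m,0,1)[0],key=cv2.contourArea);print(n,cv2.minAreaRect((onz(n,c[:,0],.021)[:,:2]*1000).astype(np.float32)))
E
```

```text
scene ((556.4454956054688, 342.86090087890625), (256.4744567871094, 156.60415649414062), 89.37320709228516)
top ((554.8030395507812, 341.68621826171875), (258.3935546875, 157.58920288085938), 89.4774169921875)
```

View pics/z14.png

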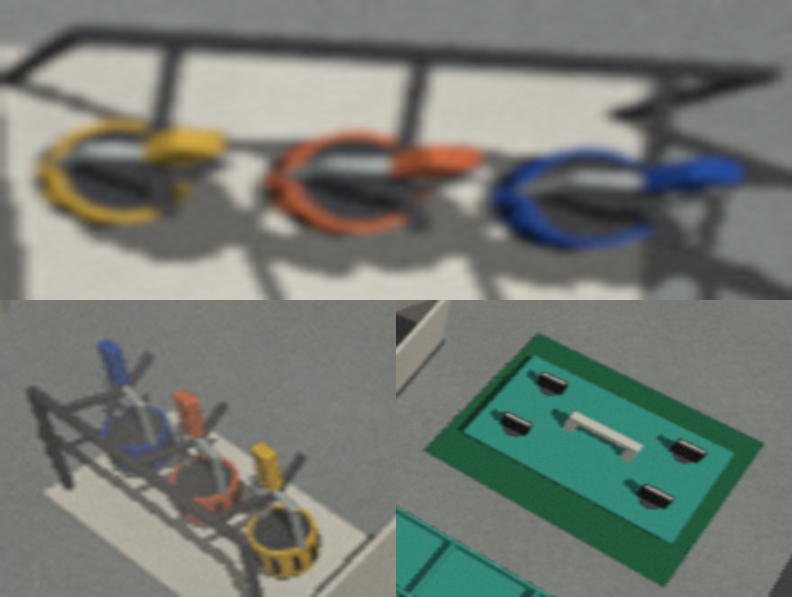

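```bash
python3 -m inch '[{"hand":0.5,"slide":[0,0,0],"yaw":0},{"hand":0.5,"slide":[0,0,0],"yaw":0},{"hand":0.5,"slide":[0,0,0],"yaw":0},{"hand":0.5,"slide":[0,0,0],"yaw":0},{"hand":0.5,"slide":[0,0,0],"yaw":0},{"hand":0.5,"slide":[0,0,0],"yaw":0},{"hand":0.5,"slide":[0,0,0],"yaw":0},{"hand":0.5,"slide":[0,0,0],"yaw":0},{"hand":0.5,"slide":[0,0,0],"yaw":0},{"hand":0.5,"slide":[0,0,0],"yaw":0}]' && python3 -m inch '[{"hand":0.5,"slide":[0,0,0],"yaw":0},{"hand":0.5,"slide":[0,0,0],"yaw":0},{"hand":0.5,"slide":[0,0,0],"yaw":0},{"hand":0.5,"slide":[0,0,0],"yaw":0},{"hand":0.5,"slide":[0,0,0],"yaw":0},{"hand":0.5,"slide":[0,0,0],"yaw":0},{"hand":0.5,"slide":[0,0,0],"yaw":0},{"hand":0.5,"slide":[0,0,0],"yaw":0},{"hand":0.5,"slide":[0,0,0],"yaw":0},{"hand":0.5,"slide":[0,0,0],"yaw":0}]' >/dev/null; python3 hung.py | grep -v exp; python3 - <<'E'
from h import *
t=capture("top");o=cv2.imread("pics/top0.png")
d=cv2.absdiff(t,o).max(2)
for n,b in(("red",(245,103,283,140)),("bottle",(288,103,315,140)),("cup",(182,90,212,137)),("green",(214,256,243,285))):print(n,(d[b[1]:b[3],b[0]:b[2]]>40).mean())
finish_job()
E
```

```text
time_s: 53.45
tcp_pos: [0.4061, 0.0456, 0.3312]
ee_rot: [[-0.995, 0.095, -0.0], [0.095, 0.995, -0.0], [0.0, -0.0, -1.0]]
wrist_force: [0.3, 0.6, -0.6]
gripper_width: 0.502
yellow scene [([190, 133, 9, 15, 82], [194.0, 140.1]), ([188, 153, 20, 21, 147], [199.3, 165.7])]
yellow top [([331, 189, 25, 21, 169], [342.1, 197.9])]
orange scene [([169, 117, 8, 14, 67], [172.4, 123.9]), ([174, 142, 12, 12, 42], [180.8, 149.2])]
orange top [([362, 192, 19, 20, 114], [369.2, 202.9]), ([380, 194, 12, 7, 63], [385.2, 196.7])]
blue scene [([148, 102, 5, 6, 17], [150.2, 104.3])]
blue top [([393, 196, 22, 19, 108], [401.0, 206.6]), ([414, 196, 15, 8, 77], [420.9, 199.4])]
red 0.0
bottle 0.0
cup 0.0
green 0.6896551724137931
the job is handed in; nothing more can be done
```

The job is done and handed in at about 55 s of robot time. All four screws are loose, the cover lies on the mat, and all three baskets hang in the rack.

**What I did**
- I turned the four screws anticlockwise until each gave a clear stop torque. The camera then put the wings at about 92–94°, against the 91.7° stop.
- I lifted the cover by its handle and laid it right way up on the mat.
- I hung the blue basket on hook 3, the orange on hook 2 and the yellow on hook 1, each taken by its tab.

**What the last checks showed**
- **Cover:** it lies flat, with its centre within about 2 mm of the mat's centre in both cameras.
- **Baskets:** all three hang in their hooks. The orange one swung for a few seconds after release and then settled. The pixel positions no longer changed over the last readings. The blue one leans a few degrees along the rack by my estimate; I left it.
- **Bowls, bottle, cup:** the red bowl, bottle and cup match the first picture exactly.
- **Green bowl:** the final image comparison showed a 69 % change here, so this check failed. The parked arm most likely hides the bowl from the top camera. The robot never went near it low down, but I did not confirm its position at the end.

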